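# Stand the fallen riser pipe up against the stop bar

### The arm

A 6-joint arm with a two-finger parallel gripper is mounted at the origin on the work surface. World frame = base frame: x ahead of the robot, y to its left, z up, the work surface at z = 0. Lengths are in m, angles in rad, forces in N, time in s.
With the tool pointing down it reaches from about 0.35 to 0.8 m from the base axis. Payload 7.3 kg.
Tool frame: the origin (TCP) lies between the finger pads; the fingertips stand ahead of it and the grasp point (between the pads) lies 8 mm behind it (arm.tcp_to_tips is the z of the fingertips in the tool frame, in m); z points along the fingers, y is the direction in which the jaws open and shut (so a half turn about z gives the same grasp; the last joint's range is limited). The gripper opens to 85 mm and grips with 20 to 120 N. Pads are 22 mm wide; open, the fingers measure 114 mm over their backs; the gripper's body (76 mm by 85 mm) begins 54 mm behind the grasp point. The pads swing forward as they close: fully open they stand 13 mm farther back than shut.
Start: joints at [-1.491, 0.342, 1.524, -0, 1.275, -0.146], TCP at [0.118, -0.512, 0.242] pointing down, gripper open.
Joint ranges: [-2.53, 2.53], [-0.77, 2.02], [0.04, 2.7], [-1, 4.14], [0.28, 2.66], [-3.11, 3.11]. Speed limits (rad/s): [2.57, 2.57, 3.14, 3.14, 3.14, 3.14].

### API

Orientations are given as [roll, pitch, yaw] about the fixed x, y, z axes, in that order (R = Rz(yaw) Ry(pitch) Rx(roll)).
In Python, from rig import arm gives the robot as it stands.
- The arm moves only by the shell command python3 -m inch 'ROWS' [FORCE]. ROWS is JSON, a list of rows, each a list of 7 numbers: the shift along the tool's x, y, z in m, then the turn, a rotation vector about the tool's x, y, z in degrees, then the closure, from 0 (fully open) to 1 (shut). A call has 1 to 5 rows; each row shifts and turns the commanded pose from where the row before left it, along the tool's axes as they then stand; what a row does not reach is not made up. A row lasts 1/10 s, in which the tool goes at most 50 mm and 8.59 degrees, less where a joint would pass 70% of its speed; a pose out of reach is approached as far as the arm can. A call with a gripper value outside its range is refused whole. The fingers move at their own pace and stop on an object; FORCE is the grip in N (left out, the last holds). Time passes only in rows, so rows that do not move let the fingers close. It gives the time, the measured TCP pose, the force and the opening at its end, in the units of the state.
- arm.sense(): the state, without advancing time (a new reading comes with each control period).
- arm.read_camera(name): name is "side" or "top" or "wrist"; returns a dict with "pixels" (384x512x3 uint8, blue, green, red), "fx", "fy", "cx", "cy" (pixels), "xyz" and "rotation" of the camera in the world. Camera axes: x right, y down, z forward; pixel columns grow to the right and rows downward; lengths in m; the calibration is good to about 2 mm. The wrist camera is an equidistant fisheye: a pixel r from the principal point sees the ray r / f radians off the axis. A picture is of the moment at which its call begins. There is no depth.
- arm.job_done(): hands the job in, once; it reports no verdict.
The state is a dict: "clock": time; "qpos": joint angles; "joint_velocities": joint speeds; "tau": joint torques, N m; "tool_pos": TCP position; "tcp_rot": TCP orientation; "wrist_force": force on the tool from outside, world axes, zero at the start; "torque": the same for the moment, N m; "width": finger opening in m.
Only numpy, scipy, OpenCV 4.12 (cv2) and the standard library are available. Lean on these libraries where they do the work, as an engineer would, in place of code of your own. Each camera call takes 0.05 s, during which the arm holds its last target.

### The job

First set the pump's toggle to its centre off position, without running it through into reverse. Then raise the fallen riser pipe until it stands upright on its square base, pivoting it on the edge of the base so that the base never leaves the table and the pipe never drops or falls, and gently slide it up to the red stop bar so that one whole side of the base sits flush against the bar's bright face. Let go of it and leave the other things where they are.

Things in the scene. Friction and masses are not known exactly. Their poses are not given: they have to be found in the camera images.
- riser_mid (a point): Riser pipe, loose, 0.58-0.92 kg, 190 mm long: steel base plate 90 x 90 x 10 mm, copper tube 34 mm across (bare from 24 to 160 mm above the underside), brass union 44 mm across on the last 30 mm. Point: on the tube's axis, 95 mm from the underside. z runs to the brass end, x and y along the plate's sides. Lies on an edge of the plate (y up) and the union, axis dipping 0.13 rad
- riser_foot (a point): centre of the underside of the riser's base plate, same axes as riser_mid. The centre of mass lies about 50 mm from it along the tube
- riser_c0 (a point): corner of the underside of the riser's base plate, 45 mm along +x and 45 mm along +y of riser_foot
- riser_c1 (a point): corner of the underside of the riser's base plate, 45 mm along +x and 45 mm along -y of riser_foot
- riser_c2 (a point): corner of the underside of the riser's base plate, 45 mm along -x and 45 mm along -y of riser_foot
- riser_c3 (a point): corner of the underside of the riser's base plate, 45 mm along -x and 45 mm along +y of riser_foot
- stop_face (a point): Red stop bar with a bright steel face, screwed to the table: 220 mm long, 30 mm wide, 25 mm high (its two screw heads rise to 31 mm). This point is the middle of the bright working face, at table height. Its x axis runs along the bar, its y axis points horizontally into the bar, so the free side where the riser lies is -y
- selector_tip (a point): Toggle of the pump control unit: a 10 mm thick steel stem with a black cylindrical cap, 20 mm across and 30 mm long, along the stem from 40 to 70 mm above the pivot. This point lies on the stem's axis inside the cap, 55 mm from the pivot; its z axis runs up the stem
- selector_pivot (a point): pivot of the toggle, on the grey control unit fixed to the table (box 150 x 110 x 55 mm, yellow panel on top), 52 mm above the table. Its x axis is the direction along which the toggle swings, pointing to the end with the green mark; z is up
- selector (a joint): toggle angle, rad: +0.35 leaning to the green mark (forward, where it starts), 0 upright (off), -0.35 leaning to the red mark (reverse). Spring detents hold it at these three: let go within about 0.12 of upright it springs to the centre, beyond about 0.25 it springs to the side. Moving it takes 1 to 3 N at the cap
- valve: loose brass ball valve with a flat blue handle, about 100 x 36 x 56 mm; origin under its middle; leave alone
- wrench: loose spanner, 190 mm long, lying flat; leave alone
- sealant: loose jar with blue label and white cap, 56 mm across, 85 mm high; leave alone
- flange: loose dark steel ring, 90 mm across, 14 mm thick; leave alone
- elbow: loose copper pipe elbow, two 28 mm thick arms of 55 mm, lying flat; origin under the bend; leave alone
- coupling: loose upright brass cylinder, 42 mm across, 50 mm high; leave alone
- stick: loose dark blue stick, 65 x 22 x 12 mm; leave alone
Mind the look-alikes: they are no part of the job. Leave any blue look-alike of the part that bears riser_mid alone. What is shaped like the part that bears selector_tip but purple is not meant.

How it is judged:
On the way, in this order (a step that is already met when the one before it is completed fails the run):
1. the toggle stands in its centre off position while the riser still lies down (value of joint selector between -0.08 and 0.08 rad and angle between riser_mid's own z axis and vertical above 1.2 rad), for 0.2 s.
2. the riser stands upright on its base (angle between riser_mid's own z axis and vertical below 0.05 rad and height (world z) of riser_foot below 0.006 m), for 0.2 s.
At the end, for the whole second after the job is handed in: The toggle is within 0.08 rad of upright; the riser stands on its base within 0.05 rad of vertical and at rest, the centre of its base within 49.5 mm of the bar's face (touching is 45 mm), square to it within 0.06 rad, and within 66 mm of the bar's middle along the bar (value of joint selector between -0.08 and 0.08 rad and angle between riser_mid's own z axis and vertical below 0.05 rad and height (world z) of riser_foot below 0.005 m and y of riser_foot in the frame of stop_face between -0.0495 and -0.04 m and x of riser_foot in the frame of stop_face between -0.066 and 0.066 m and (angle between the x axis of riser_foot and the x axis of stop_face, either way round below 0.06 rad or angle between the x axis of riser_foot and the y axis of stop_face, either way round below 0.06 rad) and linear speed of riser below 0.02 m/s).
It fails at once if the toggle is run through into reverse (value of joint selector below -0.2 rad).
It fails at once if the riser's base is lifted clear of the table (height (world z) of each of riser_c0, riser_c1, riser_c2, riser_c3 above 0.015 m).
It fails at once if the riser drops or falls (angular speed of riser above 3 rad/s).
It fails at once if the riser is rammed into the stop bar (contact force between riser and stop above 40 N).
It fails at once if another loose thing is pushed away by more than 40 mm (distance of any of valve, wrench, sealant, flange, elbow, coupling, stick from where it was at the start of the episode above 0.04 m).
It also fails if it takes over 67 s, if anything falls off the work surface, if the arm or the gripper's body presses on something with over 40 N, if the wrist force passes 120 N, or if a joint passes its speed limit or range.

## Working session

There is one attempt and no reset: what is moved stays moved. The work goes in short steps, Python scripts to look and compute and a shell command to move; the robot and the scene stay as the last step left them, time stands still between calls to the robot, and variables do not carry over. Pictures are saved under pics/ and viewed, and the job is handed in when it is done.

```bash
ls; mkdir -p pics
python3 - <<'E'
from rig import arm
import cv2
print(arm.sense(), arm.tcp_to_tips)
for n in ("side","top","wrist"):
    c=arm.read_camera(n); cv2.imwrite(f"pics/{n}0.png",c["pixels"]); print(n,{k:(v.tolist() if hasattr(v,'tolist') else v) for k,v in c.items() if k!="pixels"})
E
```

```text
pics
{'clock': 0.0, 'qpos': array([-1.49101090e+00,  3.42732738e-01,  1.52502199e+00, -1.07791069e-05,
        1.27541170e+00, -1.46019179e-01]), 'joint_velocities': array([-0.00054758, -0.00027482, -0.00041095, -0.00214241,  0.00224046,
        0.00167327]), 'tau': array([-2.10368024e-03, -4.33680654e+01, -2.46018738e+01, -3.61621169e-04,
        7.76238012e-03,  1.56586680e-05]), 'tool_pos': array([ 0.11751995, -0.51127737,  0.24161902]), 'tcp_rot': array([-3.14003413e+00, -2.18787294e-04,  2.25807581e-01]), 'wrist_force': array([-0.21081699, -0.09231539, -0.24540872]), 'torque': array([-0.0264157 , -0.02857029,  0.02159796]), 'width': 0.08588016371348439} 0.011
side {'fx': 407.4206779401881, 'fy': 407.4206779401881, 'cx': 249.3420354696702, 'cy': 184.5898982685212, 'xyz': [0.35509723163462836, -0.7768545052424922, 0.8042228401700696], 'rotation': [-2.2522932746662345, 0.013323248460393122, -0.16881847249806148]}
top {'fx': 388.3188134070625, 'fy': 388.3188134070625, 'cx': 257.51244904767066, 'cy': 192.41788959617955, 'xyz': [0.3688801864855947, 0.0498534632607453, 1.1286569309213947], 'rotation': [-3.0391903665931457, 0.01485375851392523, -1.5697265348446408]}
wrist {'fx': 297.3186396354542, 'fy': 297.3186396354542, 'cx': 253.93973654404218, 'cy': 194.09538230610096, 'xyz': [0.19380934350873497, -0.49263232762013676, 0.3731708562702976], 'rotation': [2.8276588056874408, 0.0018084993300175878, -1.3449516123540777]}
```

View pics/side0.png

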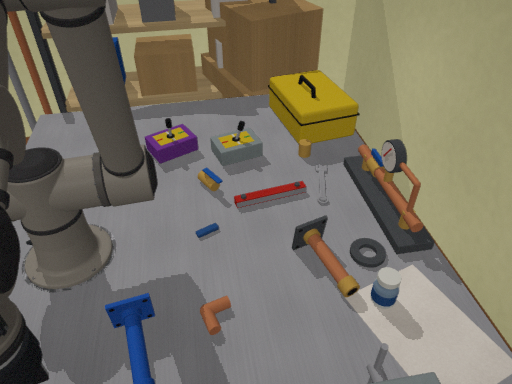

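View pics/top0.png

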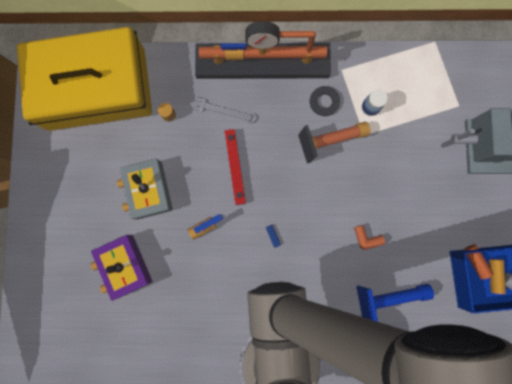

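View pics/wrist0.png

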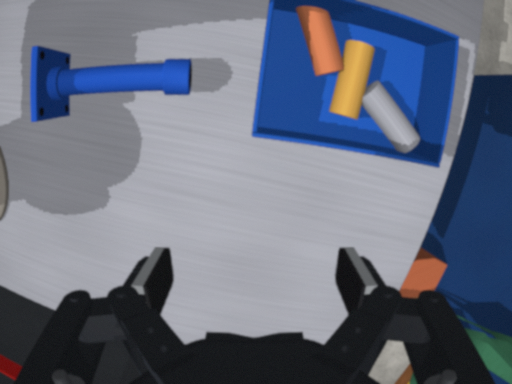

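The side view shows the grey unit's toggle cap at about (241,126), the red bar at (270,194), and the riser plate at (310,233) with its union at (349,286). In the top view these are at (140,182), (235,166), (308,143) and (370,128). Next I'll zoom in.

```bash
cat > h.py <<'E'
import numpy as np, cv2
from scipy.spatial.transform import Rotation as R
def rot(c): return R.from_euler('xyz',c["rotation"]).as_matrix()
def ray(c,u,v):
    d=np.array([(u-c["cx"])/c["fx"],(v-c["cy"])/c["fy"],1.]); d=rot(c)@d
    return np.array(c["xyz"]),d/np.linalg.norm(d)
def plane(c,u,v,z):
    o,d=ray(c,u,v); return o+d*(z-o[2])/d[2]
def proj(c,p):
    q=rot(c).T@(np.array(p)-np.array(c["xyz"])); return np.array([c["fx"]*q[0]/q[2]+c["cx"],c["fy"]*q[1]/q[2]+c["cy"]])
def tri(c1,p1,c2,p2):
    o1,d1=ray(c1,*p1);o2,d2=ray(c2,*p2)
    s=np.linalg.lstsq(np.c_[d1,-d2],o2-o1,rcond=None)[0]
    a=o1+s[0]*d1;b=o2+s[1]*d2
    return (a+b)/2,np.linalg.norm(a-b)
def crop(c,x0,y0,w,h,k,name):
    cv2.imwrite(name,cv2.resize(c["pixels"][y0:y0+h,x0:x0+w],None,fx=k,fy=k,interpolation=cv2.INTER_CUBIC))
E
python3 - <<'E'
from rig import arm
from h import *
import pickle
s=arm.read_camera("side");t=arm.read_camera("top")
pickle.dump((s,t),open("c0.pkl","wb"))
crop(s,200,110,100,100,6,"pics/a_s.png")
crop(t,110,150,75,75,8,"pics/a_t.png")
crop(s,280,205,90,95,6,"pics/b_s.png")
crop(t,215,85,180,130,4,"pics/b_t.png")
E
```

```text
(no output)
```

View pics/a_s.png

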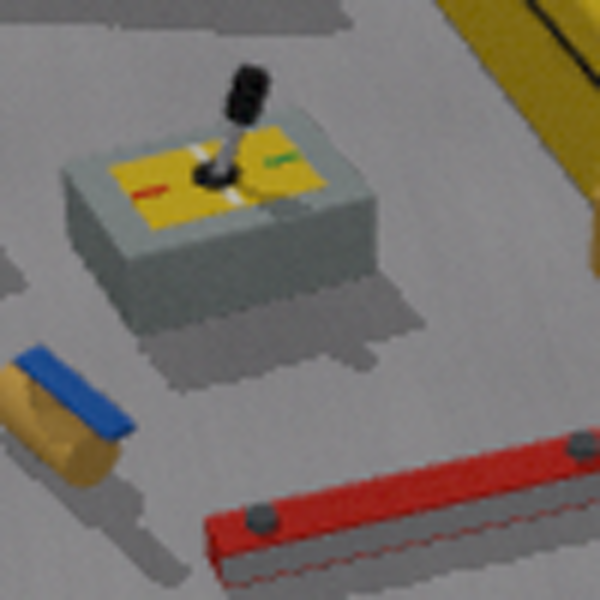

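View pics/a_t.png

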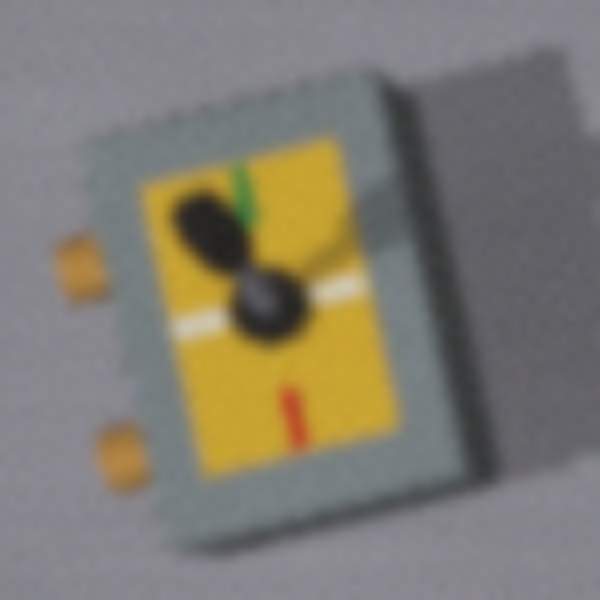

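View pics/b_s.png

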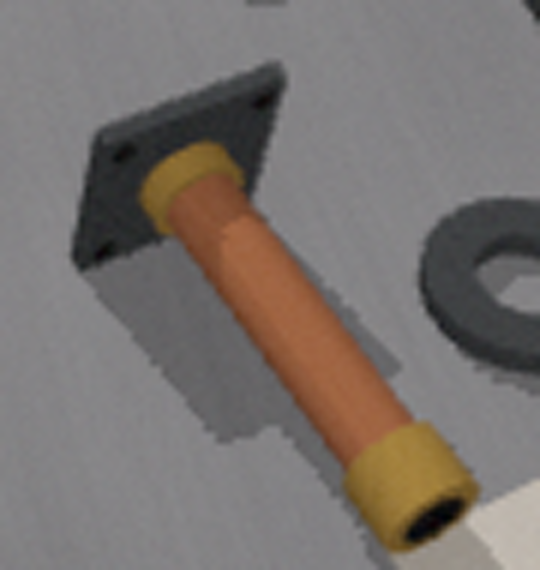

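View pics/b_t.png

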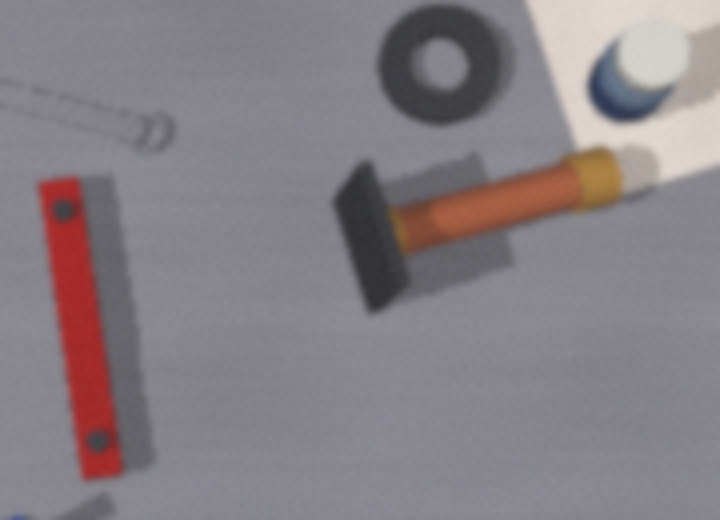

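Run:
```python
from h import *
import pickle
s,t=pickle.load(open("c0.pkl","rb"))
C=lambda x,y,k,x0,y0:((x+.5)/k-.5+x0,(y+.5)/k-.5+y0)
# cap
def mask(c,x0,y0,x1,y1,f):
    h=cv2.cvtColor(c["pixels"],cv2.COLOR_BGR2HSV).astype(int)
    m=np.zeros(h.shape[:2],bool); m[y0:y1,x0:x1]=f(h)[y0:y1,x0:x1]; 
    v,u=np.nonzero(m); return u,v
bl=lambda h:h[...,2]<60
us,vs=mask(s,230,117,248,132,bl); ut,vt=mask(t,128,170,141,184,bl)
ps,pt=(us.mean(),vs.mean()),(ut.mean(),vt.mean()); print("cap",ps,len(us),pt,len(ut),tri(s,ps,t,pt))
print("cap z>=.1 top",plane(t,*pt,.104),plane(s,*ps,.104))
# pivot: boot on panel z~.055-.06
print("pivot",plane(t,*C(268,305,8,110,150),.058),plane(s,*C(217,175,6,200,110),.058))
g=lambda h:(h[...,0]>45)&(h[...,0]<75)&(h[...,1]>120)
r=lambda h:((h[...,0]<8)|(h[...,0]>172))&(h[...,1]>150)
for n,c,b in(("s",s,(220,125,260,150)),("t",t,(120,165,165,215))):
    for nm,f in(("green",g),("red",r)):
        u,v=mask(c,*b,f); print(n,nm,len(u),plane(c,u.mean(),v.mean(),.056))
# bar
for nm,q in dict(a=(39,184),b=(80,179),c=(123,472),d=(83,480)).items(): print("bar",nm,plane(t,*C(*q,4,215,85),.025))
for nm,q in dict(fl=(205,516),nl=(217,556)).items(): print("bar side",nm,plane(s,*C(*q,6,200,110),.025))
u,v=mask(t,215,120,255,215,r); rc=cv2.minAreaRect(np.c_[u,v].astype(np.float32)); print(rc); 
for p in cv2.boxPoints(rc): print(plane(t,*p,.025))
# copper
cop=lambda h:(h[...,0]<14)&(h[...,1]>110)&(h[...,2]>60)
br=lambda h:(h[...,0]>=16)&(h[...,0]<28)&(h[...,1]>100)
L={}
for n,c,b in(("s",s,(290,225,365,300)),("t",t,(310,110,385,155))):
    u,v=mask(c,*b,cop); m=np.array([u.mean(),v.mean()]); w,V=np.linalg.eigh(np.cov(u,v)); d=V[:,1]
    o,a=ray(c,*m);_,e=ray(c,*(m+20*d)); nn=np.cross(a,e); L[n]=(o,nn/np.linalg.norm(nn),m,d); print(n,m,d,len(u))
    u,v=mask(c,*b,br); print("brass",len(u),u.min(),u.max(),v.min(),v.max())
ax=np.cross(L["s"][1],L["t"][1]); ax/=np.linalg.norm(ax); print("axis",ax,"dip",np.arcsin(ax[2]),"yaw",np.arctan2(ax[1],ax[0]))
A=np.array([L["s"][1],L["t"][1],ax]);p,_=tri(s,L["s"][2],t,L["t"][2])
P=np.linalg.solve(A,[L["s"][1]@L["s"][0],L["t"][1]@L["t"][0],ax@p]); print("mid",P)
```

```text
cap (np.float64(240.68627450980392), np.float64(125.45098039215686)) 51 (np.float64(136.4418604651163), np.float64(178.69767441860466)) 43 (array([0.51322516, 0.38921291, 0.10359391]), np.float64(0.0038809400897034598))
cap z>=.1 top [0.51121446 0.38913337 0.104     ] [0.51510675 0.38878115 0.104     ]
pivot [0.49230004 0.38498252 0.058     ] [0.49604093 0.38261406 0.058     ]
s green 2 [0.53502118 0.39595228 0.056     ]
s red 1 [0.45153607 0.37389504 0.056     ]
t green 4 [0.52691357 0.39530696 0.056     ]
t red 1 [0.45802901 0.37631394 0.056     ]
bar a [0.66301584 0.16296019 0.025     ]
bar b [0.66664535 0.13314236 0.025     ]
bar c [0.45305035 0.10094653 0.025     ]
bar d [0.44733628 0.129445   0.025     ]
bar side fl [0.45258063 0.12982426 0.025     ]
bar side nl [0.45415762 0.09948425 0.025     ]
((234.7065887451172, 166.54400634765625), (73.9724349975586, 9.04876708984375), 81.46923065185547)
[0.66297369 0.16188007 0.025     ]
[0.66688866 0.13585368 0.025     ]
[0.45355109 0.10296716 0.025     ]
[0.44971574 0.1284802  0.025     ]
s [327.20953757 257.41618497] [0.5932442  0.80502256] 692
brass 410 297 359 228 296
t [337.10403397 136.19532909] [-0.96394443  0.26610362] 471
brass 130 313 369 123 147
axis [ 0.289617   -0.9481806  -0.13067342] dip -0.1310481968539023 yaw -1.2743516618873458
mid [ 0.64120171 -0.16038176  0.04281273]
```

Run:
```python
from h import *
import pickle
s,t=pickle.load(open("c0.pkl","rb"))
C=lambda x,y,k,x0,y0:((x+.5)/k-.5+x0,(y+.5)/k-.5+y0)
for z in(.034,.036): print(z,plane(s,327.2,257.4,z),plane(t,337.1,136.2,z))
# union end far rim centre: 
print("union end s",plane(s,*C(440,515,6,280,205),.022),"t",plane(t,*C(617,178,4,215,85),.03))
# plate top edge: thickness centre at z ~.0465+.045*cos
for q in ((365,162),(410,283)): print("plate top edge t",plane(t,*C(*q,4,215,85),.0905))
for q in ((97,133),(100,143),(280,65),(283,80)): print("plate top s",plane(s,*C(*q,6,280,205),.0905))
for q in ((77,268),): print("plate bottom near s",plane(s,*C(*q,6,280,205),.0))
for q in ((335,200),(372,312)): print("plate bottom t",plane(t,*C(*q,4,215,85),.0))
print(np.array(s['xyz']))
```

```text
0.034 [ 0.64456271 -0.15343963  0.034     ] [ 0.64334232 -0.1618753   0.034     ]
0.036 [ 0.64381107 -0.15505842  0.036     ] [ 0.64284086 -0.16148846  0.036     ]
union end s [ 0.67609628 -0.24902775  0.022     ] t [ 0.66489655 -0.25431235  0.03      ]
plate top edge t [ 0.6602696  -0.06652532  0.0905    ]
plate top edge t [ 0.57633153 -0.09596235  0.0905    ]
plate top s [ 0.57818889 -0.09120328  0.0905    ]
plate top s [ 0.57792624 -0.0970001   0.0905    ]
plate top s [ 0.66437071 -0.06596242  0.0905    ]
plate top s [ 0.66275621 -0.07495487  0.0905    ]
plate bottom near s [ 0.57679995 -0.08304756  0.        ]
plate bottom t [ 0.65693323 -0.05415361  0.        ]
plate bottom t [ 0.57283263 -0.08049259  0.        ]
[ 0.35509723 -0.77685451  0.80422284]
```

```bash
cat >> h.py <<'E'
def down(yaw): return R.from_euler('xyz',[np.pi,0,yaw])
def plan(tp,tr,n,p=None,r=None):
    """print n equal rows (tool-frame shift m, turn deg) from current pose to target"""
    if p is None:
        from rig import arm
        s=arm.sense(); p=s["tool_pos"]; r=R.from_euler('xyz',s["tcp_rot"])
    p=np.array(p);tp=np.array(tp)
    rv=(r.inv()*tr).as_rotvec(); step=R.from_rotvec(rv/n)
    for i in range(n):
        d=r.inv().apply((tp-p)/n); print("[%.4f,%.4f,%.4f, %.2f,%.2f,%.2f]"%(*d,*np.degrees(rv/n))); r=r*step
E
python3 - <<'E'
from h import *
plan([.45,-.30,.242],down(.9),9)
E
```

```text
[0.0413,-0.0146,0.0000, -0.00,-0.00,-4.29]
[0.0422,-0.0115,0.0000, -0.00,-0.00,-4.29]
[0.0430,-0.0083,0.0000, -0.00,-0.00,-4.29]
[0.0435,-0.0051,0.0000, -0.00,-0.00,-4.29]
[0.0437,-0.0018,0.0000, -0.00,-0.00,-4.29]
[0.0438,0.0015,0.0000, -0.00,-0.00,-4.29]
[0.0435,0.0047,0.0000, -0.00,-0.00,-4.29]
[0.0430,0.0080,0.0000, -0.00,-0.00,-4.29]
[0.0423,0.0112,0.0000, -0.00,-0.00,-4.29]
```

```bash
python3 -m inch '[[0.041,-0.015,0,0,0,-4.3,0],[0.042,-0.011,0,0,0,-4.3,0],[0.043,-0.008,0,0,0,-4.3,0],[0.043,-0.005,0,0,0,-4.3,0],[0.044,-0.002,0,0,0,-4.3,0]]'
python3 -m inch '[[0.044,0.002,0,0,0,-4.3,0],[0.044,0.005,0,0,0,-4.3,0],[0.043,0.008,0,0,0,-4.3,0],[0.042,0.011,0,0,0,-4.3,0]]'
python3 - <<'E'
from h import *
from rig import arm
s=arm.sense();print(s["qpos"])
plan([.55,.0,.242],down(1.4),7)
plan([.4945,.384,.20],down(1.836),9,[.55,.0,.242],down(1.4))
E
```

```text
clock: 0.75
tool_pos: [0.3029, -0.3936, 0.2423]
tcp_rot: [3.141, 0.0, 0.604]
wrist_force: [0.7, -1.3, 0.1]
width: 0.0855
clock: 1.15
tool_pos: [0.4513, -0.2996, 0.2423]
tcp_rot: [3.142, 0.0, 0.904]
wrist_force: [-0.6, -1.8, 0.8]
width: 0.0857
[-7.27402537e-01  3.72622293e-01  1.47809079e+00 -1.41319856e-04
  1.29077846e+00 -6.10096624e-02]
[0.0424,-0.0154,0.0000, 0.00,0.00,-4.06]
[0.0433,-0.0123,0.0000, 0.00,0.00,-4.06]
[0.0441,-0.0092,0.0000, 0.00,0.00,-4.06]
[0.0446,-0.0061,0.0000, 0.00,0.00,-4.06]
[0.0450,-0.0029,0.0000, 0.00,0.00,-4.06]
[0.0451,0.0003,0.0000, 0.00,0.00,-4.06]
[0.0449,0.0034,0.0000, 0.00,0.00,-4.06]
[0.0410,-0.0133,0.0047, 0.00,0.00,-2.78]
[0.0416,-0.0113,0.0047, 0.00,0.00,-2.78]
[0.0421,-0.0093,0.0047, 0.00,0.00,-2.78]
[0.0425,-0.0073,0.0047, 0.00,0.00,-2.78]
[0.0428,-0.0052,0.0047, 0.00,0.00,-2.78]
[0.0430,-0.0031,0.0047, 0.00,0.00,-2.78]
[0.0431,-0.0010,0.0047, 0.00,0.00,-2.78]
[0.0431,0.0011,0.0047, 0.00,0.00,-2.78]
[0.0430,0.0032,0.0047, 0.00,0.00,-2.78]
```

```bash
python3 -m inch '[[0.042,-0.015,0,0,0,-4.1,0],[0.043,-0.012,0,0,0,-4.1,0],[0.044,-0.009,0,0,0,-4.1,0],[0.045,-0.006,0,0,0,-4.1,0],[0.045,-0.003,0,0,0,-4.1,0]]'
python3 -m inch '[[0.045,0,0,0,0,-4.1,0],[0.045,0.003,0,0,0,-4.1,0],[0.041,-0.013,0.005,0,0,-2.8,0],[0.042,-0.011,0.005,0,0,-2.8,0],[0.042,-0.009,0.005,0,0,-2.8,0]]'
python3 -m inch '[[0.042,-0.007,0.005,0,0,-2.8,0],[0.043,-0.005,0.005,0,0,-2.8,0],[0.043,-0.003,0.005,0,0,-2.8,0],[0.043,-0.001,0.005,0,0,-2.8,0],[0.043,0.001,0.005,0,0,-2.8,0]]'
python3 - <<'E'
from h import *
from rig import arm
plan([.4945,.384,.18],down(1.836),2)
E
```

```text
clock: 1.65
tool_pos: [0.5216, -0.086, 0.2423]
tcp_rot: [3.142, 0.0, 1.262]
wrist_force: [0.5, 0.4, 0.1]
width: 0.0855
clock: 2.15
tool_pos: [0.5304, 0.1279, 0.2269]
tcp_rot: [-3.141, 0.0, 1.551]
wrist_force: [1.0, -1.0, 0.3]
width: 0.0855
clock: 2.65
tool_pos: [0.4991, 0.3406, 0.202]
tcp_rot: [-3.142, 0.0, 1.795]
wrist_force: [0.9, -0.6, -1.0]
width: 0.0856
[0.0217,0.0026,0.0110, -0.00,0.00,-1.17]
[0.0216,0.0030,0.0110, -0.00,0.00,-1.17]
```

```bash
python3 -m inch '[[0.022,0.0025,0.011,0,0,-1.2,0],[0.0215,0.003,0.011,0,0,-1.2,0],[0,0,0,0,0,0,0]]'
python3 - <<'E'
from h import *
from rig import arm
w=arm.read_camera("wrist");cv2.imwrite("pics/w1.png",w["pixels"])
s=arm.read_camera("side");crop(s,190,60,120,100,6,"pics/s1.png")
plan([.4945,.384,.099],down(1.836),3)
E
```

```text
clock: 2.95
tool_pos: [0.4933, 0.3845, 0.178]
tcp_rot: [-3.138, 0.0, 1.838]
wrist_force: [0.4, -0.7, -0.0]
width: 0.0855
[0.0006,0.0001,0.0269, -0.02,0.01,-0.01]
[0.0006,0.0001,0.0269, -0.02,0.01,-0.01]
[0.0006,0.0001,0.0269, -0.02,0.01,-0.01]
```

View pics/w1.png

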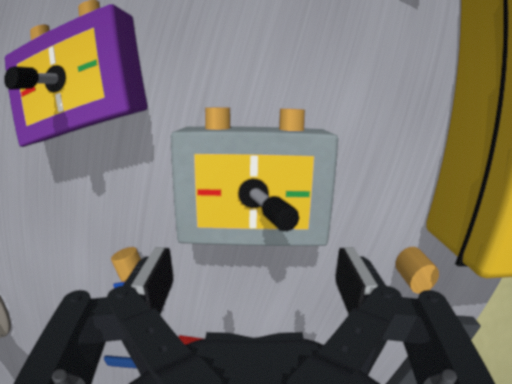

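View pics/s1.png

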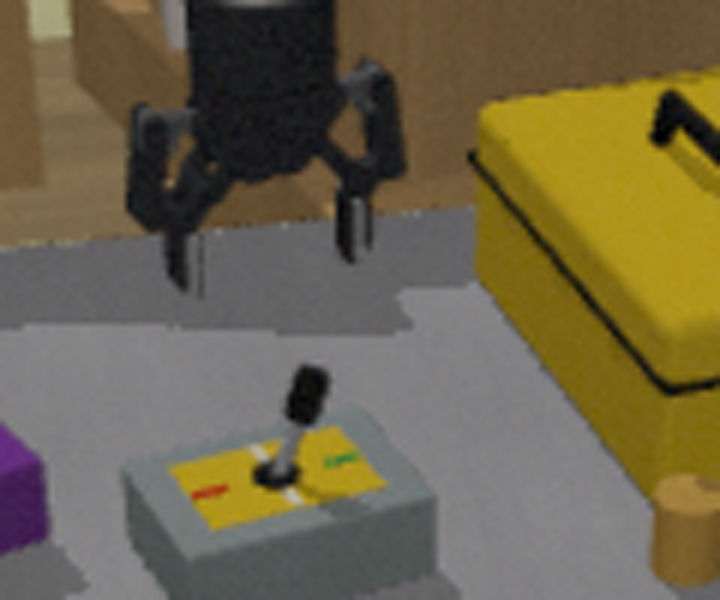

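The wrist view puts the pivot at (252,193), midway between the fingers, and the toggle leans to the green mark at (280,213). I can lower the gripper straight down.

```bash
python3 -m inch '[[0.001,0,0.027,0,0,0,0],[0.001,0,0.027,0,0,0,0],[0,0,0.025,0,0,0,0],[0,0,0,0,0,0,0.3],[0,0,0,0,0,0,0.45]]' 20
python3 -m inch '[[0,0,0,0,0,0,0.55],[0,0,0,0,0,0,0.62],[0,0,0,0,0,0,0.68],[0,0,0,0,0,0,0.71],[0,0,0,0,0,0,0.72]]' 20
```

```text
clock: 3.55
tool_pos: [0.4957, 0.3837, 0.1024]
tcp_rot: [3.14, 0.0, 1.834]
wrist_force: [6.9, -0.6, 5.1]
width: 0.059
clock: 4.05
tool_pos: [0.4942, 0.3843, 0.1015]
tcp_rot: [-3.141, 0.0, 1.835]
wrist_force: [-0.9, -0.8, -0.7]
width: 0.0235
```

```bash
python3 -m inch '[[0,0,0,0,0,0,0.6],[0,0,0,0,0,0,0.3],[0,0,0,0,0,0,0],[0,0,0,0,0,0,0],[0,0,-0.03,0,0,0,0]]'
python3 -m inch '[[0,0,-0.04,0,0,0,0],[0,0,-0.045,0,0,0,0],[0,0,0,0,0,0,0]]'
python3 - <<'E'
from h import *
from rig import arm
w=arm.read_camera("wrist");cv2.imwrite("pics/w2.png",w["pixels"])
E
```

```text
clock: 4.55
tool_pos: [0.4923, 0.383, 0.1274]
tcp_rot: [-3.133, 0.003, 1.835]
wrist_force: [0.2, -0.3, -0.3]
width: 0.0852
clock: 4.85
tool_pos: [0.497, 0.386, 0.2235]
tcp_rot: [3.129, -0.003, 1.835]
wrist_force: [0.7, -0.0, 0.3]
width: 0.0854
```

View pics/w2.png

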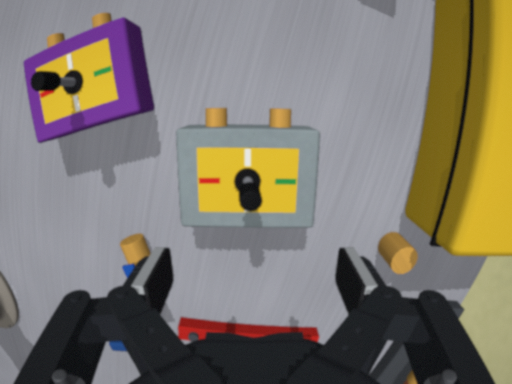

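The toggle is now upright: its cap is at (250,195), directly in line with the boot and the white mark. Next I'll move towards the riser and rehearse the tool tilt in free air.

Run:
```python
from h import *
from rig import arm
plan([.60,.0,.33],down(1.867),9)
```

```text
[-0.0443,0.0001,-0.0123, 0.05,-0.01,-0.20]
[-0.0443,-0.0001,-0.0123, 0.05,-0.01,-0.20]
[-0.0443,-0.0003,-0.0123, 0.05,-0.01,-0.20]
[-0.0443,-0.0004,-0.0123, 0.05,-0.01,-0.20]
[-0.0443,-0.0006,-0.0123, 0.05,-0.01,-0.20]
[-0.0443,-0.0008,-0.0123, 0.05,-0.01,-0.20]
[-0.0443,-0.0009,-0.0122, 0.05,-0.01,-0.20]
[-0.0443,-0.0011,-0.0122, 0.05,-0.01,-0.20]
[-0.0443,-0.0013,-0.0122, 0.05,-0.01,-0.20]
```

```bash
python3 -m inch '[[-0.044,0,-0.012,0,0,-0.2,0],[-0.044,0,-0.012,0,0,-0.2,0],[-0.044,0,-0.012,0,0,-0.2,0],[-0.044,0,-0.012,0,0,-0.2,0],[-0.044,-0.001,-0.012,0,0,-0.2,0]]'
python3 -m inch '[[-0.044,-0.001,-0.012,0,0,-0.2,0],[-0.044,-0.001,-0.012,0,0,-0.2,0],[-0.044,-0.001,-0.012,0,0,-0.2,0],[-0.044,-0.001,-0.012,0,0,-0.2,0]]'
python3 -m inch '[[0,0,0,0,-8,0,0],[0,0,0,0,-8,0,0],[0,0,0,0,-8,0,0],[0,0,0,0,-8,0,0],[0,0,0,0,-8,0,0]]'
python3 -c "
from rig import arm
print(arm.sense()['qpos'])"
python3 -m inch '[[0,0,0,0,-8,0,0],[0,0,0,0,-8,0,0],[0,0,0,0,-8,0,0],[0,0,0,0,-8,0,0],[0,0,0,0,-8,0,0]]'
python3 -c "
from rig import arm
print(arm.sense()['qpos'])"
```

```text
clock: 5.4
tool_pos: [0.5522, 0.1704, 0.2753]
tcp_rot: [-3.139, -0.0, 1.853]
wrist_force: [0.6, -0.2, -0.1]
width: 0.0855
clock: 5.8
tool_pos: [0.5982, 0.0005, 0.3234]
tcp_rot: [-3.139, -0.001, 1.866]
wrist_force: [0.2, -0.0, -0.0]
width: 0.0855
clock: 6.3
tool_pos: [0.5983, 0.0025, 0.3238]
tcp_rot: [3.142, 0.703, 1.868]
wrist_force: [0.1, 0.1, -0.9]
width: 0.0857
[ 0.20341241  0.42435548  1.37054401 -0.72283289  1.34023386  0.07627321]
clock: 6.8
tool_pos: [0.572, 0.0717, 0.3269]
tcp_rot: [-3.025, 1.054, 1.862]
wrist_force: [0.3, -0.2, 0.2]
width: 0.0854
[ 0.43677178  0.58330828  1.32640181 -0.99591684  1.63439877  0.36565251]
```

```bash
cat >> h.py <<'E'
YAW=1.867
def ori(tilt,yaw=YAW): return down(yaw)*R.from_euler('y',-tilt,degrees=True)
E
python3 - <<'E'
from h import *
from rig import arm
s=arm.sense(); print(s["tool_pos"],R.from_euler('xyz',s["tcp_rot"]).as_matrix()[:,2])
plan([.595,.03,.16],ori(55),5)
E
```

```text
[0.5720023  0.07173896 0.32692213] [ 0.13651587 -0.86060426 -0.49063604]
[0.0244,0.0049,0.0242, -1.38,1.08,-0.10]
[0.0240,0.0043,0.0248, -1.38,1.08,-0.10]
[0.0235,0.0037,0.0253, -1.38,1.08,-0.10]
[0.0230,0.0032,0.0258, -1.38,1.08,-0.10]
[0.0225,0.0026,0.0263, -1.38,1.08,-0.10]
```

```bash
python3 -m inch '[[0.024,0.005,0.024,-1.4,1.1,-0.1,0],[0.024,0.004,0.025,-1.4,1.1,-0.1,0],[0.024,0.004,0.025,-1.4,1.1,-0.1,0],[0.023,0.003,0.026,-1.4,1.1,-0.1,0],[0.023,0.003,0.026,-1.4,1.1,-0.1,0]]'
python3 - <<'E'
from h import *
from rig import arm
s=arm.sense(); print(s["qpos"],R.from_euler('xyz',s["tcp_rot"]).as_matrix()[:,2])
plan([.595,.03,.16],ori(55),5)
E
```

```text
clock: 7.3
tool_pos: [0.5943, 0.0426, 0.1629]
tcp_rot: [-3.119, 0.923, 1.87]
wrist_force: [-0.2, -0.2, 0.5]
width: 0.0853
[ 0.35056739  0.68575746  1.54443507 -0.99546084  1.24600643  0.57237117] [ 0.21324497 -0.76866115 -0.60306436]
[-0.0010,-0.0006,0.0023, -0.23,-0.42,0.02]
[-0.0010,-0.0006,0.0023, -0.23,-0.42,0.02]
[-0.0010,-0.0006,0.0023, -0.23,-0.42,0.02]
[-0.0010,-0.0006,0.0023, -0.23,-0.42,0.02]
[-0.0009,-0.0006,0.0023, -0.23,-0.42,0.02]
```

Run:
```python
from h import *
import pickle
s,t=pickle.load(open("c0.pkl","rb"))
C=lambda x,y,k,x0,y0:((x+.5)/k-.5+x0,(y+.5)/k-.5+y0)
print("flange",plane(t,*C(440,65,4,215,85),.007)); print("jar cap",plane(t,*C(654,55,4,215,85),.085))
# grasp geometry
E=np.array([.6145,-.065,0]);a=np.array([.292,-.956,0]);Z=np.array([0,0,1.])
al=-.131; ax=np.cos(al)*a+np.sin(al)*Z; foot=E+.006*a+.0464*Z
th=28.
for sg in (.100,.105):
    g=foot+sg*ax
    tilt=-7.5-th; o=ori(tilt); zt=o.as_matrix()[:,2]
    print(sg,"grasp",g,"tool z",zt,"tcp",g+.008*zt,"approach",g-.10*zt)
```

```text
flange [ 0.75720251 -0.13229951  0.007     ]
jar cap [ 0.73670036 -0.26692687  0.085     ]
0.1 grasp [ 0.64520181 -0.16551688  0.03333744] tool z [-0.16950215  0.55541421 -0.81411552] tcp [ 0.64384579 -0.16107356  0.02682451] approach [ 0.66215202 -0.2210583   0.11474899]
0.105 grasp [ 0.6466493  -0.17025592  0.03268431] tool z [-0.16950215  0.55541421 -0.81411552] tcp [ 0.64529328 -0.16581261  0.02617138] approach [ 0.66359951 -0.22579734  0.11409586]
```

Run:
```python
from h import *
plan([.635,-.12,.29],ori(0),7)
print()
g=np.array([.6466,-.1703,.0327]);o=ori(-35.5);zt=o.as_matrix()[:,2]
plan(g-.12*zt,o,5,[.635,-.12,.29],ori(0)); print(g-.12*zt)
```

```text
[-0.0289,-0.0011,0.0081, -0.16,7.56,-0.07]
[-0.0297,-0.0012,0.0043, -0.16,7.56,-0.07]
[-0.0300,-0.0012,0.0003, -0.16,7.56,-0.07]
[-0.0298,-0.0012,-0.0036, -0.16,7.56,-0.07]
[-0.0291,-0.0012,-0.0075, -0.16,7.56,-0.07]
[-0.0278,-0.0012,-0.0113, -0.16,7.56,-0.07]
[-0.0261,-0.0012,-0.0148, -0.16,7.56,-0.07]

[-0.0242,-0.0007,0.0319, 0.00,7.10,0.00]
[-0.0280,-0.0007,0.0287, 0.00,7.10,0.00]
[-0.0313,-0.0007,0.0250, 0.00,7.10,0.00]
[-0.0342,-0.0007,0.0209, 0.00,7.10,0.00]
[-0.0365,-0.0007,0.0166, 0.00,7.10,0.00]
[ 0.66694026 -0.23694971  0.13039386]
```

```bash
python3 -m inch '[[-0.029,-0.001,0.008,-0.2,7.5,-0.1,0],[-0.030,-0.001,0.004,-0.2,7.5,-0.1,0],[-0.030,-0.001,0,-0.2,7.5,-0.1,0],[-0.030,-0.001,-0.004,-0.2,7.5,0,0],[-0.029,-0.001,-0.008,-0.1,7.5,0,0]]'
python3 -m inch '[[-0.028,-0.001,-0.011,-0.1,7.5,0,0.1],[-0.026,-0.001,-0.015,-0.1,7.5,0,0.2],[0,0,0,0,0,0,0.3]]'
python3 - <<'E'
from h import *
g=np.array([.6466,-.1703,.0327]);o=ori(-35.5);zt=o.as_matrix()[:,2]
plan(g-.12*zt,o,5)
E
```

```text
clock: 7.8
tool_pos: [0.6246, -0.0726, 0.259]
tcp_rot: [-3.141, 0.265, 1.866]
wrist_force: [0.3, -0.1, -0.9]
width: 0.0853
clock: 8.1
tool_pos: [0.6374, -0.1252, 0.2961]
tcp_rot: [3.137, 0.009, 1.856]
wrist_force: [-0.2, -0.3, -0.5]
width: 0.0602
[-0.0228,-0.0008,0.0333, 0.08,7.20,-0.10]
[-0.0268,-0.0008,0.0302, 0.08,7.20,-0.10]
[-0.0304,-0.0008,0.0266, 0.08,7.20,-0.10]
[-0.0335,-0.0008,0.0226, 0.08,7.20,-0.10]
[-0.0360,-0.0008,0.0182, 0.08,7.20,-0.10]
```

```bash
python3 -m inch '[[-0.023,-0.001,0.033,0,7.2,-0.1,0.3],[-0.027,-0.001,0.030,0,7.2,-0.1,0.3],[-0.030,-0.001,0.027,0,7.2,-0.1,0.3],[-0.034,-0.001,0.023,0,7.2,-0.1,0.3],[-0.036,-0.001,0.018,0,7.2,-0.1,0.3]]'
python3 -m inch '[[0,0,0,0,0,0,0.3]]'
python3 - <<'E'
from h import *
from rig import arm
w=arm.read_camera("wrist");cv2.imwrite("pics/w3.png",w["pixels"])
s=arm.read_camera("side");crop(s,260,130,130,190,3,"pics/s3.png")
g=np.array([.6466,-.1703,.0327]);o=ori(-35.5);zt=o.as_matrix()[:,2]
print(arm.sense()["qpos"])
plan(g+.008*zt,o,4)
E
```

```text
clock: 8.6
tool_pos: [0.6656, -0.2309, 0.1272]
tcp_rot: [3.137, -0.624, 1.874]
wrist_force: [1.9, -1.1, 0.5]
width: 0.0599
clock: 8.7
tool_pos: [0.6601, -0.2327, 0.1032]
tcp_rot: [-3.114, -0.649, 1.848]
wrist_force: [-1.0, 0.6, -7.2]
width: 0.0598
[-0.60128447  1.08427411  0.6133099   0.39834315  1.93660809 -0.84978699]
[-0.0004,0.0003,0.0290, -0.09,-0.14,0.00]
[-0.0003,0.0003,0.0290, -0.09,-0.14,0.00]
[-0.0002,0.0002,0.0290, -0.09,-0.14,0.00]
[-0.0002,0.0002,0.0290, -0.09,-0.14,0.00]
```

View pics/w3.png

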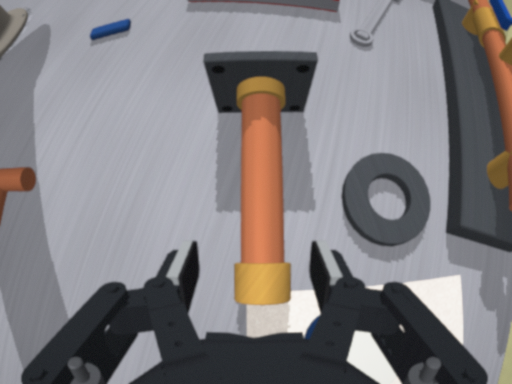

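View pics/s3.png

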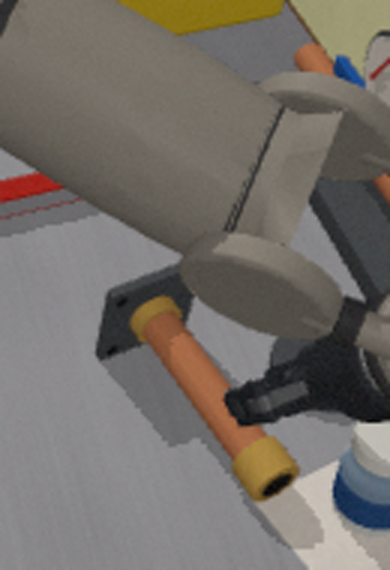

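The wrist view shows the pipe running up the image at x≈262, with the plate at (262,80) and the union at (262,283) between the fingers. The z reading jumped there, so I'll check it.

```bash
python3 -c "
from rig import arm
s=arm.sense();print(s['tool_pos'],s['tcp_rot'],s['wrist_force'],s['qpos'],s['joint_velocities'])"
python3 -m inch '[[0,0,0,0,0,0,0.3],[0,0,0,0,0,0,0.3]]'
```

```text
[ 0.6641878  -0.23011975  0.12085447] [-3.13561778 -0.62903909  1.86697437] [ 1.00255689 -0.12480134  0.93389418] [-0.60128447  1.08427411  0.6133099   0.39834315  1.93660809 -0.84978699] [ 0.04496094 -0.22910629 -0.0499518   0.01806004  0.01375895 -0.00183024]
clock: 9.0
tool_pos: [0.6677, -0.2294, 0.1366]
tcp_rot: [3.128, -0.61, 1.883]
wrist_force: [-0.6, 0.7, 0.5]
width: 0.06
```

```bash
python3 -m inch '[[0,0,0,0,0,0,0.3],[0,0,0,0,0,0,0.3],[0,0,0,0,0,0,0.3]]'
python3 -m inch '[[0,0,0,0,0,0,0.3],[0,0,0,0,0,0,0.3]]'
python3 - <<'E'
from h import *
from rig import arm
g=np.array([.6466,-.1703,.0327]);o=ori(-35.5);zt=o.as_matrix()[:,2]
plan(g+.008*zt,o,6)
w=arm.read_camera("wrist");cv2.imwrite("pics/w4.png",w["pixels"])
# predicted fisheye pixel of points on pipe axis
c=w; foot=np.array([.6145+.0018,-.065-.0057,.0464]);ax=np.array([.2895,-.9478,-.1306])
for s in(.024,.16,.19):
    q=rot(c).T@(foot+s*ax-np.array(c["xyz"])); th=np.arctan2(np.hypot(q[0],q[1]),q[2]); k=th/np.hypot(q[0],q[1])*c["fx"]; print(s,q[0]*k+c["cx"],q[1]*k+c["cy"])
E
```

```text
clock: 9.3
tool_pos: [0.6663, -0.2302, 0.1317]
tcp_rot: [3.134, -0.617, 1.877]
wrist_force: [0.1, 0.3, 0.4]
width: 0.0596
clock: 9.5
tool_pos: [0.6659, -0.2306, 0.1295]
tcp_rot: [3.136, -0.619, 1.875]
wrist_force: [-0.0, 0.4, -0.2]
width: 0.0601
[-0.0008,-0.0002,0.0206, 0.00,0.00,0.06]
[-0.0008,-0.0002,0.0206, 0.00,0.00,0.06]
[-0.0008,-0.0002,0.0206, 0.00,0.00,0.06]
[-0.0008,-0.0002,0.0206, 0.00,0.00,0.06]
[-0.0008,-0.0001,0.0206, 0.00,0.00,0.06]
[-0.0008,-0.0001,0.0206, 0.00,0.00,0.06]
0.024 254.1335062778161 114.82126069291989
0.16 253.28068700620548 262.65937851183253
0.19 253.08989595942342 296.84029120074354
```

View pics/w4.png

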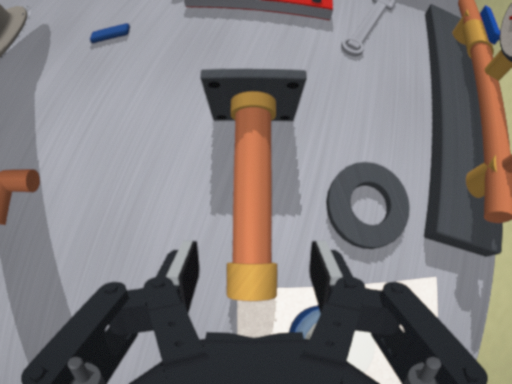

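The predicted axis pixels match the picture: collar (254,115) and union start (253,263). I'll descend along the tool axis with a slow finish.

```bash
python3 -m inch '[[-0.001,0,0.02,0,0,0,0.3],[-0.001,0,0.025,0,0,0,0.3],[-0.001,0,0.025,0,0,0,0.3],[-0.001,0,0.02,0,0,0,0.3],[-0.001,0,0.015,0,0,0,0.3]]'
python3 -m inch '[[0,0,0.01,0,0,0,0.3],[0,0,0.005,0,0,0,0.3],[0,0,0,0,0,0,0.3],[0,0,0,0,0,0,0.3]]'
python3 - <<'E'
from h import *
from rig import arm
g=np.array([.6466,-.1703,.0327]);o=ori(-35.5);zt=o.as_matrix()[:,2]
print(g+.008*zt); plan(g+.008*zt,o,1)
E
```

```text
clock: 10.05
tool_pos: [0.6488, -0.1752, 0.0394]
tcp_rot: [3.138, -0.621, 1.875]
wrist_force: [-0.5, 0.1, 0.4]
width: 0.0598
clock: 10.45
tool_pos: [0.6473, -0.1684, 0.0294]
tcp_rot: [3.135, -0.618, 1.876]
wrist_force: [0.7, -0.2, 0.5]
width: 0.0598
[ 0.64524398 -0.16585669  0.02618708]
[0.0006,-0.0012,0.0043, 0.07,0.07,0.40]
```

```bash
python3 -m inch '[[0,-0.001,0.003,0,0,0,0.4],[0,0,0,0,0,0,0.6],[0,0,0,0,0,0,0.8],[0,0,0,0,0,0,0.8],[0,0,0,0,0,0,0.8]]' 40
python3 - <<'E'
from h import *
from rig import arm
s=arm.sense();print(s["tool_pos"],s["tcp_rot"],s["wrist_force"],s["torque"])
c=arm.read_camera("side");crop(c,260,130,130,190,3,"pics/s5.png")
c=arm.read_camera("wrist");cv2.imwrite("pics/w5.png",c["pixels"])
E
```

```text
clock: 10.95
tool_pos: [0.6454, -0.1668, 0.0266]
tcp_rot: [3.136, -0.619, 1.875]
wrist_force: [-1.1, -2.0, 2.8]
width: 0.0331
[ 0.6453955  -0.16676412  0.02663215] [ 3.13633072 -0.61906735  1.87537603] [-1.10481868 -2.01186857  2.76111075] [-0.26106424  0.18173086  0.31109787]
```

View pics/w5.png

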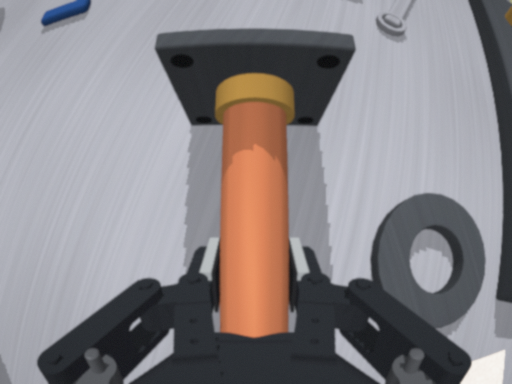

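```bash
cat >> h.py <<'E'
def pivot(E,deg,n,tool_axis=(0,-1,0)):
    """rows for turning tool rigidly by deg/row about world point E around tool axis"""
    from rig import arm
    s=arm.sense(); p=s["tool_pos"]; r=R.from_euler('xyz',s["tcp_rot"])
    v=r.inv().apply(np.array(p)-np.array(E)); rv=np.radians(deg)*np.array(tool_axis,float)
    d=R.from_rotvec(rv).apply(v)-v
    print("lever",v,"row",np.round(d,4),np.degrees(rv))
    q=R.from_rotvec(r.apply(rv)*n).apply(np.array(p)-E)+E; print("end",q,"tilt now",-np.degrees(np.arctan2(*(r.as_matrix()[2,[0,2]]*[-1,-1]))))
E
python3 - <<'E'
from h import *
pivot([.6145,-.065,.001],4,5)
E
```

```text
lever [-0.07175422 -0.00058776 -0.08256318] row [ 0.0059  0.     -0.0048] [ 0. -4.  0.]
end [ 0.64076686 -0.15231608  0.06142886] tilt now 35.47043581284555
```

```bash
python3 -m inch '[[0.003,0,-0.0024,0,-2,0,0.8],[0.0059,0,-0.0048,0,-4,0,0.8],[0.0059,0,-0.0048,0,-4,0,0.8],[0.0059,0,-0.0048,0,-4,0,0.8],[0.003,0,-0.0024,0,-2,0,0.8]]'
python3 - <<'E'
from h import *
from rig import arm
pivot([.6145,-.065,.001],4,5)
c=arm.read_camera("side");crop(c,240,130,150,190,3,"pics/s6.png")
c=arm.read_camera("wrist");cv2.imwrite("pics/w6.png",c["pixels"])
E
```

```text
clock: 11.55
tool_pos: [0.6419, -0.155, 0.0549]
tcp_rot: [3.137, -0.337, 1.875]
wrist_force: [-0.5, -0.9, -3.3]
width: 0.0328
lever [-0.07098023 -0.00038341 -0.08198239] row [ 0.0059  0.     -0.0048] [ 0. -4.  0.]
end [ 0.63463718 -0.13203362  0.08382777] tilt now 19.310744759395924
```

View pics/s6.png

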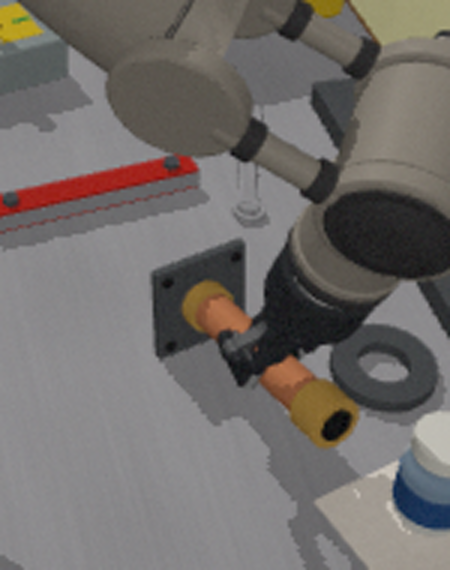

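View pics/w6.png

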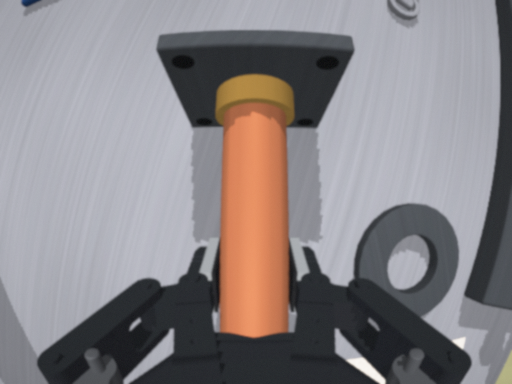

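The pipe moves rigidly with the gripper and the plate's lower edge is still on the table, its near corner at crop (160,357). Continuing.

```bash
python3 -m inch '[[0.003,0,-0.0024,0,-2,0,0.8],[0.0059,0,-0.0048,0,-4,0,0.8],[0.0059,0,-0.0048,0,-4,0,0.8],[0.0059,0,-0.0048,0,-4,0,0.8],[0.0059,0,-0.0048,0,-4,0,0.8]]'
python3 -m inch '[[0.0059,0,-0.0048,0,-4,0,0.8],[0.0059,0,-0.0048,0,-4,0,0.8],[0.0059,0,-0.0048,0,-4,0,0.8],[0.0045,0,-0.0036,0,-3,0,0.8],[0.0015,0,-0.0012,0,-1,0,0.8]]'
python3 - <<'E'
from h import *
from rig import arm
pivot([.6145,-.065,.0],4,5); print(arm.sense()["qpos"])
c=arm.read_camera("side");crop(c,240,130,150,190,3,"pics/s7.png")
E
```

```text
clock: 12.15
tool_pos: [0.6353, -0.1354, 0.0804]
tcp_rot: [3.138, -0.026, 1.871]
wrist_force: [-0.4, 1.4, -5.1]
width: 0.0328
clock: 12.65
tool_pos: [0.6276, -0.1105, 0.0976]
tcp_rot: [3.139, 0.253, 1.872]
wrist_force: [1.1, -0.6, -6.1]
width: 0.0328
lever [-0.07026415 -0.00075204 -0.08262906] row [ 0.0059  0.     -0.0047] [ 0. -4.  0.]
end [ 0.61680861 -0.0759306   0.10789055] tilt now -14.49076144689151
[-0.19011008  0.6390993   1.48398093 -0.280515    0.9139249  -0.3316296 ]
```

View pics/s7.png

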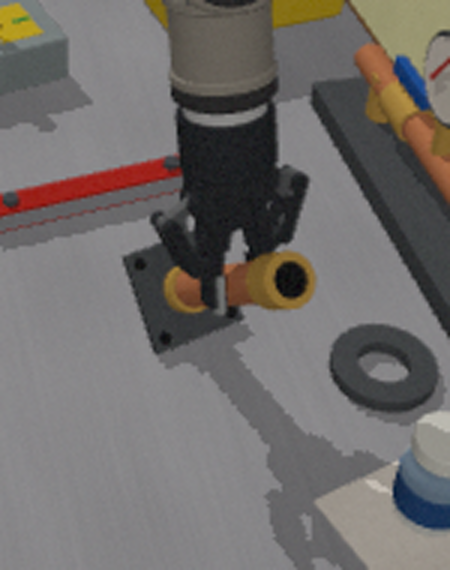

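```bash
cat >> h.py <<'E'
def arc(E,degs,yaws,dz):
    from rig import arm
    s=arm.sense(); p=np.array(s["tool_pos"]); r=R.from_euler('xyz',s["tcp_rot"]); E=np.array(E)
    for d,y,h in zip(degs,yaws,dz):
        W=R.from_euler('z',y,degrees=True)*R.from_rotvec(r.apply([0,-1,0])*np.radians(d))
        p2=E+W.apply(p-E)+[0,0,h]; r2=W*r
        print("[%.4f,%.4f,%.4f, %.2f,%.2f,%.2f]"%(*r.inv().apply(p2-p),*np.degrees((r.inv()*r2).as_rotvec()))); p,r=p2,r2
    print(p,r.as_matrix()[:,2])
E
python3 - <<'E'
from h import *
arc([.6145,-.065,.0],[4]*9,[-.9]*9,[-.0004]*5+[0]*4)
E
```

```text
[0.0061,-0.0006,-0.0043, 0.26,-4.00,0.86]
[0.0061,-0.0005,-0.0043, 0.31,-4.00,0.84]
[0.0061,-0.0004,-0.0043, 0.37,-4.00,0.82]
[0.0060,-0.0003,-0.0043, 0.43,-4.00,0.79]
[0.0060,-0.0002,-0.0043, 0.48,-4.00,0.76]
[0.0058,-0.0001,-0.0046, 0.54,-4.00,0.72]
[0.0058,0.0001,-0.0046, 0.58,-4.00,0.68]
[0.0058,0.0002,-0.0046, 0.63,-4.00,0.64]
[0.0058,0.0003,-0.0046, 0.67,-4.00,0.60]
[ 0.6105173  -0.04716188  0.10489042] [ 0.12517865 -0.76120074 -0.63632047]
```

```bash
python3 -m inch '[[0.006,-0.0006,-0.0043,0.3,-4,0.9,0.8],[0.006,-0.0005,-0.0043,0.3,-4,0.8,0.8],[0.006,-0.0004,-0.0043,0.4,-4,0.8,0.8],[0.006,-0.0003,-0.0043,0.4,-4,0.8,0.8],[0.006,-0.0002,-0.0043,0.5,-4,0.8,0.8]]'
python3 - <<'E'
from h import *
from rig import arm
arc([.6145,-.065,.0],[4]*4,[-.9]*4,[0]*4); s=arm.sense();print(s["wrist_force"],s["torque"],s["qpos"])
c=arm.read_camera("side");crop(c,240,130,150,190,3,"pics/s8.png")
E
```

```text
clock: 13.2
tool_pos: [0.6168, -0.0788, 0.1074]
tcp_rot: [3.137, 0.605, 1.788]
wrist_force: [-1.3, -0.9, -0.2]
width: 0.0327
[0.0058,-0.0001,-0.0049, 0.54,-4.00,0.72]
[0.0058,0.0000,-0.0049, 0.59,-4.00,0.68]
[0.0058,0.0001,-0.0049, 0.63,-4.00,0.64]
[0.0058,0.0003,-0.0049, 0.68,-4.00,0.59]
[ 0.61122815 -0.04912596  0.1070998 ] [ 0.12320143 -0.76366168 -0.63375252]
[-1.33693704 -0.85809239 -0.23985344] [-0.13716725  0.48140647 -0.05828621] [ 0.02167287  0.65375891  1.57356306 -0.76422018  0.93592919  0.2778634 ]
```

View pics/s8.png

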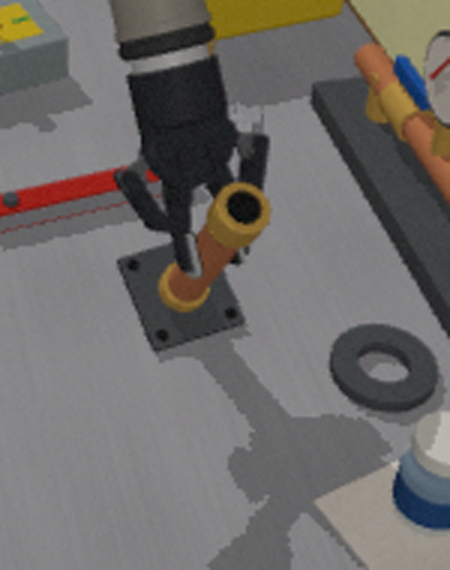

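```bash
python3 -m inch '[[0.0058,0,-0.0047,0.5,-4,0.7,0.8],[0.0058,0,-0.0047,0.6,-4,0.7,0.8],[0.0058,0,-0.0047,0.6,-4,0.6,0.8]]'
python3 - <<'E'
from h import *
from rig import arm
arc([.6145,-.065,.0],[4]*4,[-.9]*4,[0]*4); s=arm.sense();print(s["wrist_force"],s["torque"],s["qpos"])
E
```

```text
clock: 13.55
tool_pos: [0.6125, -0.0564, 0.1074]
tcp_rot: [3.135, 0.813, 1.74]
wrist_force: [-0.8, -0.9, -3.0]
width: 0.033
[0.0058,0.0003,-0.0048, 0.68,-4.00,0.60]
[0.0058,0.0004,-0.0048, 0.72,-4.00,0.55]
[0.0058,0.0005,-0.0048, 0.75,-4.00,0.50]
[0.0058,0.0006,-0.0048, 0.78,-4.00,0.44]
[ 0.60979506 -0.02723663  0.1008047 ] [ 0.10033408 -0.88217044 -0.46011779]
[-0.83358778 -0.88223585 -3.02699906] [0.32985179 0.20688519 0.01057509] [ 0.14322845  0.72706152  1.56619331 -0.96907182  1.07781544  0.55911888]
```

Run:
```python
from h import *
from rig import arm
s=arm.sense(); r=R.from_euler('xyz',s["tcp_rot"]);zt=r.as_matrix()[:,2]
g=s["tool_pos"]-.008*zt; E=np.array([.6145,-.065,0]); print("g",g,"g-E",g-E,np.linalg.norm(g-E))
ax=np.array([-zt[0],-zt[1],0]);print(np.degrees(np.arctan2(g[2],(g-E)@ax/np.linalg.norm(ax))))
c=arm.read_camera("side");crop(c,240,130,150,190,3,"pics/s9.png")
c=arm.read_camera("top");crop(c,215,85,180,130,4,"pics/t9.png")
```

```text
g [ 0.6114305  -0.05071026  0.11288429] g-E [-0.0030695   0.01428974  0.11288429] 0.11382654002563676
82.62677407681387
```

View pics/s9.png

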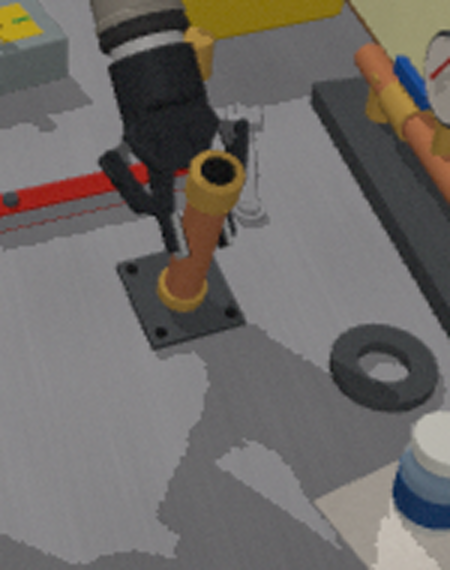

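View pics/t9.png

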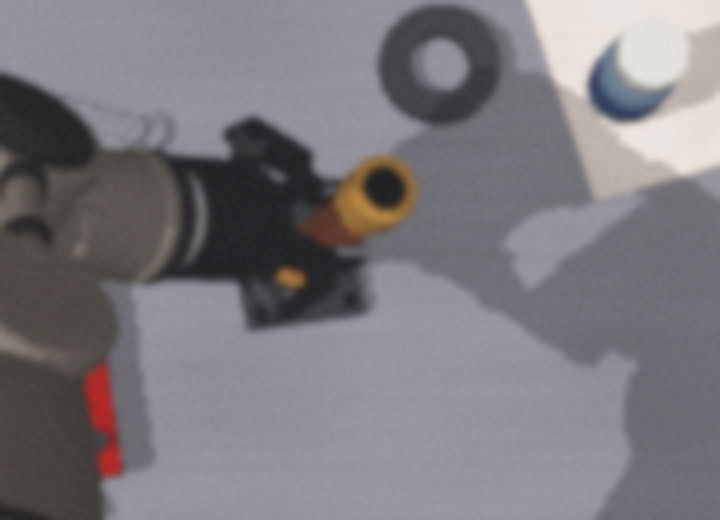

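Run:
```python
from h import *
from rig import arm
s=arm.sense(); r=R.from_euler('xyz',s["tcp_rot"])
h=-r.as_matrix()[:,2]*[1,1,0]; h/=np.linalg.norm(h)
E=np.array([.6145,-.065,0])
an=np.radians(np.linspace(82.6,66.8,9)); P=[h*.1138*np.cos(a)+np.array([0,0,.1138*np.sin(a)]) for a in an]
for i in range(8): print(np.round(r.inv().apply(P[i+1]-P[i]),4))
print(np.round(r.inv().apply([0,0,-.001]),5))
```

```text
[ 0.0031 -0.     -0.0024]
[ 0.0032 -0.     -0.0023]
[ 0.0032 -0.     -0.0022]
[ 0.0033 -0.     -0.0021]
[ 0.0034 -0.     -0.002 ]
[ 0.0035 -0.     -0.0019]
[ 0.0035 -0.     -0.0017]
[ 0.0036 -0.     -0.0016]
[ 0.00073 -0.       0.00069]
```

```bash
python3 -m inch '[[0.0031,0,-0.0024,0,0,0,0.8],[0.0032,0,-0.0023,0,0,0,0.8],[0.0032,0,-0.0022,0,0,0,0.8]]' 20
python3 - <<'E'
from h import *
from rig import arm
s=arm.sense();print(s["wrist_force"],s["torque"])
c=arm.read_camera("side");crop(c,240,130,150,190,3,"pics/s10.png")
E
```

```text
clock: 13.95
tool_pos: [0.6099, -0.0449, 0.1046]
tcp_rot: [3.136, 0.81, 1.742]
wrist_force: [1.4, -2.0, -2.6]
width: 0.0329
[ 1.40664376 -1.98450239 -2.56735394] [-0.00677869 -0.23302334  0.28498297]
```

View pics/s10.png

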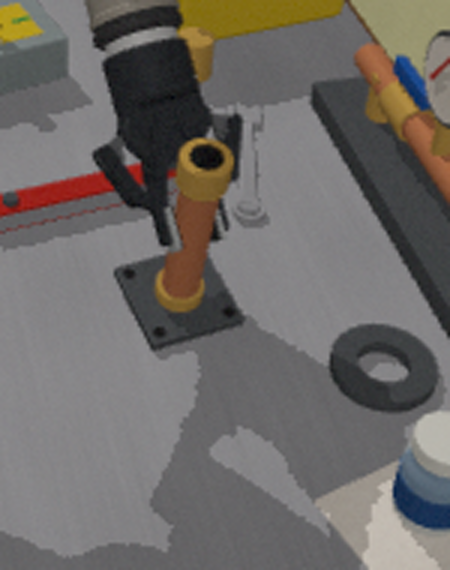

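```bash
python3 -m inch '[[0.0033,0,-0.0021,0,0,0,0.8],[0.0034,0,-0.002,0,0,0,0.8],[0.0035,0,-0.0019,0,0,0,0.8]]' 20
python3 -m inch '[[0.0035,0,-0.0016,0,0,0,0.8],[0.0036,0,-0.0014,0,0,0,0.8],[0,0,0,0,0,0,0.8]]' 20
python3 - <<'E'
from h import *
from rig import arm
s=arm.sense();print(s["wrist_force"],s["torque"])
c=arm.read_camera("side");crop(c,240,130,150,190,3,"pics/s11.png")
c=arm.read_camera("top");crop(c,215,85,180,130,4,"pics/t11.png")
E
```

```text
clock: 14.3
tool_pos: [0.6073, -0.0332, 0.1011]
tcp_rot: [3.138, 0.811, 1.744]
wrist_force: [0.5, -1.9, -1.7]
width: 0.0328
clock: 14.6
tool_pos: [0.6062, -0.0259, 0.0984]
tcp_rot: [3.137, 0.812, 1.744]
wrist_force: [-2.0, -0.7, -0.4]
width: 0.033
[-2.0214493  -0.66099963 -0.36425617] [-0.14480336  0.39205117 -0.33284345]
```

View pics/s11.png

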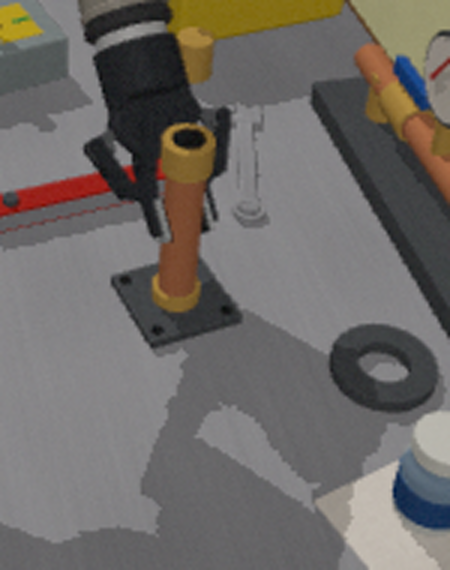

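View pics/t11.png

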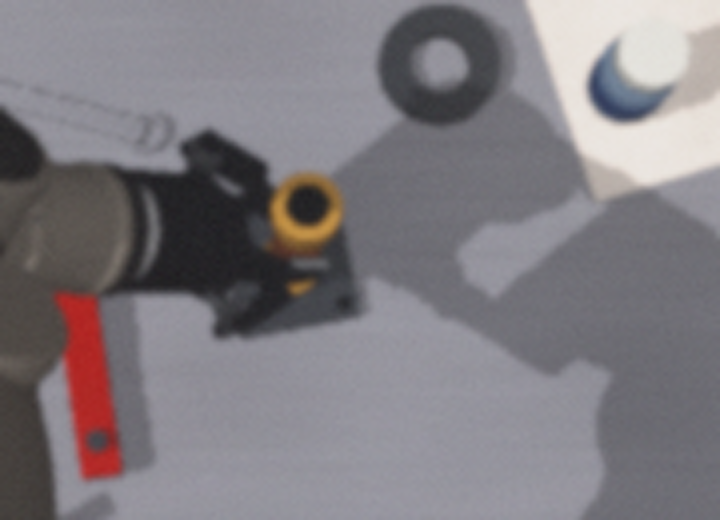

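Run:
```python
from h import *
import pickle
s,t=pickle.load(open("c0.pkl","rb"))
C=lambda x,y,k,x0,y0:((x+.5)/k-.5+x0,(y+.5)/k-.5+y0)
a=C(190,137,3,240,130);b=C(309,203,4,215,85)
print(tri(s,a,t,b),plane(s,*a,.19),plane(t,*b,.19))
for q in((110,280),(153,347),(242,322)): print("corner s z=.01",plane(s,*C(*q,3,240,130),.01))
for q in((243,337),(366,312)): print("corner t z=.005",plane(t,*C(*q,4,215,85),.005))
```

```text
(array([ 0.6074577 , -0.02065709,  0.19221603]), np.float64(0.0027728514208562273)) [ 0.60985338 -0.01764996  0.19      ] [ 0.60659882 -0.02063322  0.19      ]
corner s z=.01 [0.55430397 0.01002844 0.01      ]
corner s z=.01 [ 0.57293269 -0.07767843  0.01      ]
corner s z=.01 [ 0.65780785 -0.0629661   0.01      ]
corner t z=.005 [0.55355559 0.01448152 0.005     ]
corner t z=.005 [ 0.5719362  -0.07553295  0.005     ]
```

```bash
python3 -m inch '[[0.0011,0,0.001,0,0,0,0.8],[0.0011,0,0.001,0,0,0,0.8],[0.0007,0,0.0007,0,0,0,0.8],[0,0,0,0,0,0,0.8]]' 20
python3 - <<'E'
from h import *
from rig import arm
s=arm.sense();print(s["wrist_force"],s["torque"])
c=arm.read_camera("side");crop(c,240,130,150,150,4,"pics/s12.png")
E
```

```text
clock: 15.1
tool_pos: [0.6064, -0.026, 0.0983]
tcp_rot: [3.134, 0.815, 1.74]
wrist_force: [-11.6, 7.3, 20.6]
width: 0.0331
[-11.58417659   7.30216221  20.58120197] [-1.67370634  1.3098924  -1.25873481]
```

View pics/s12.png

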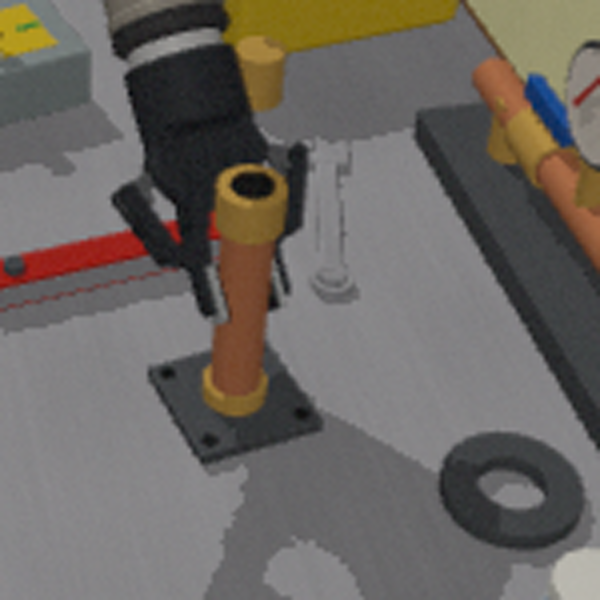

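The pipe looks vertical and the plate is flat; the 20 N upward force confirms it's seated. I'll take the load off, then open and regrasp lower so that sliding can't tip it.

```bash
python3 -m inch '[[-0.001,0,-0.001,0,0,0,0.8],[-0.0012,0,-0.001,0,0,0,0.8],[0,0,0,0,0,0,0.8]]' 20
python3 -c "
from rig import arm
s=arm.sense();print(s['wrist_force'],s['torque'])"
```

```text
clock: 15.45
tool_pos: [0.6064, -0.0262, 0.0984]
tcp_rot: [3.136, 0.812, 1.742]
wrist_force: [-5.8, 2.1, 7.3]
width: 0.0325
[-5.82811189  2.07782374  7.26261088] [-0.61974708  0.82656146 -0.7106721 ]
```

Run:
```python
from h import *
from rig import arm
s=arm.sense(); r=R.from_euler('xyz',s["tcp_rot"])
print(r.inv().apply([-.0012,.0004,.0015]), r.inv().apply([0,0,-.045]),r.as_matrix())
```

```text
[-0.00067654 -0.00110538 -0.00147324] [ 0.03265654 -0.00018527  0.03095991] [[-0.11736681  0.98458386  0.1296906 ]
 [ 0.6779256   0.17486471 -0.71403026]
 [-0.72570098  0.00411712 -0.68799792]]
```

```bash
python3 -m inch '[[-0.0007,-0.0011,-0.0015,0,0,0,0.8],[0,0,0,0,0,0,0.8]]' 20
python3 -m inch '[[0,0,0,0,0,0,0.55],[0,0,0,0,0,0,0.5],[0,0,0,0,0,0,0.45],[0,0,0,0,0,0,0.4]]' 20
python3 - <<'E'
from h import *
from rig import arm
s=arm.sense();print(s["wrist_force"],s["torque"])
c=arm.read_camera("side");crop(c,240,130,150,150,4,"pics/s13.png")
c=arm.read_camera("wrist");cv2.imwrite("pics/w13.png",c["pixels"])
c=arm.read_camera("top");crop(c,215,85,180,130,4,"pics/t13.png")
E
```

```text
clock: 15.65
tool_pos: [0.6058, -0.0255, 0.0987]
tcp_rot: [3.135, 0.81, 1.743]
wrist_force: [-0.5, 0.1, -0.4]
width: 0.0329
clock: 16.05
tool_pos: [0.6057, -0.0258, 0.0991]
tcp_rot: [3.135, 0.811, 1.743]
wrist_force: [-0.6, 0.1, -0.6]
width: 0.0515
[-0.55747551  0.06284628 -0.58974426] [0.37635975 0.06153236 0.02493144]
```

View pics/s13.png

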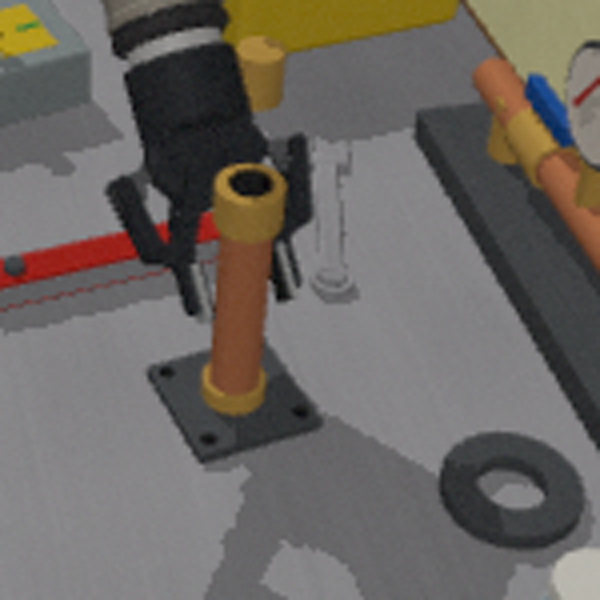

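View pics/w13.png

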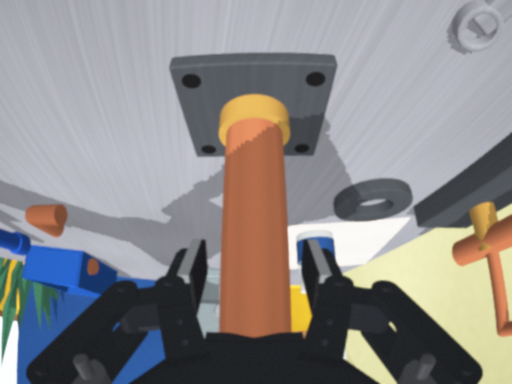

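View pics/t13.png

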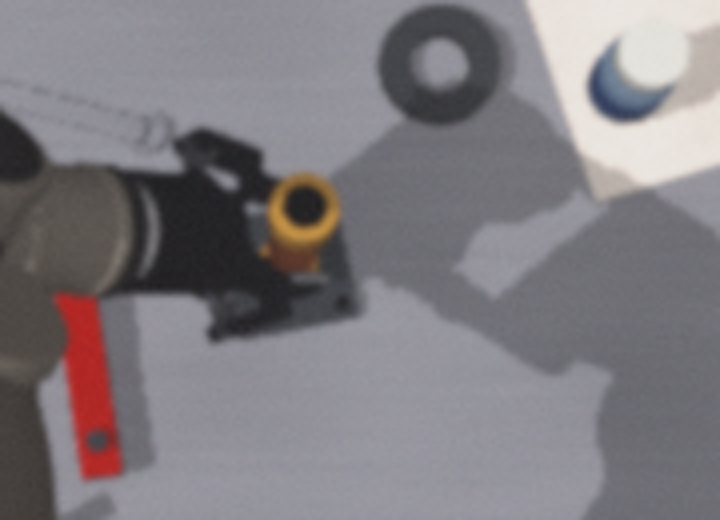

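```bash
python3 -m inch '[[0.0066,0,0.0062,0,0,0,0.35],[0.0087,0,0.0083,0,0,0,0.35],[0.0087,0,0.0083,0,0,0,0.35],[0.0066,0,0.0062,0,0,0,0.35],[0.002,0,0.0018,0,0,0,0.35]]' 20
python3 -m inch '[[0,0,0,0,0,0,0.45],[0,0,0,0,0,0,0.55],[0,0,0,0,0,0,0.6],[0,0,0,0,0,0,0.65]]' 20
python3 - <<'E'
from h import *
from rig import arm
s=arm.sense();print(s["wrist_force"],s["torque"])
c=arm.read_camera("side");crop(c,240,130,150,150,4,"pics/s14.png")
r=R.from_euler('xyz',s["tcp_rot"]); print(r.inv().apply(np.array([-.150,.989,0])*.01),s["qpos"])
E
```

```text
clock: 16.7
tool_pos: [0.6049, -0.0258, 0.0522]
tcp_rot: [3.14, 0.811, 1.746]
wrist_force: [-0.2, -0.8, 0.7]
width: 0.0555
clock: 17.1
tool_pos: [0.606, -0.0255, 0.0547]
tcp_rot: [3.134, 0.811, 1.742]
wrist_force: [0.2, 0.7, 0.5]
width: 0.0332
[0.17832546 0.73232398 0.53825508] [0.32341966 0.13554081 0.02211401]
[ 0.00688584  0.0002626  -0.00725109] [ 0.19578625  0.81065045  1.57758202 -0.98748007  1.05282962  0.6712801 ]
```

View pics/s14.png

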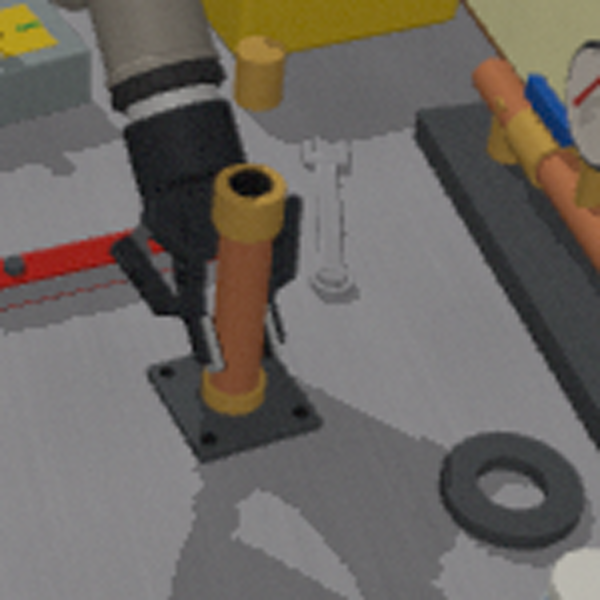

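```bash
python3 -m inch '[[0.0035,0.0001,-0.0036,0,0,0,0.65],[0.0069,0.0003,-0.0073,0,0,0,0.65],[0.0069,0.0003,-0.0073,0,0,0,0.65],[0.0069,0.0003,-0.0073,0,0,0,0.65],[0.0035,0.0001,-0.0036,0,0,0,0.65]]' 20
python3 - <<'E'
from h import *
from rig import arm
s=arm.sense();print(s["wrist_force"],s["torque"])
c=arm.read_camera("side");crop(c,240,130,150,150,4,"pics/s15.png")
r=R.from_euler('xyz',s["tcp_rot"]); print(r.inv().apply(np.array([-.150,.989,0])*.01),s["qpos"])
E
```

```text
clock: 17.65
tool_pos: [0.5997, 0.014, 0.0548]
tcp_rot: [3.136, 0.813, 1.743]
wrist_force: [0.5, -5.4, 1.8]
width: 0.0333
[ 0.47571214 -5.40944543  1.78946819] [-4.76290098e-01  1.04267845e-02 -8.98677535e-05]
[ 0.00687406  0.00025779 -0.00726244] [ 0.26328582  0.82108649  1.55164676 -0.94655369  1.10184899  0.68658182]
```

View pics/s15.png

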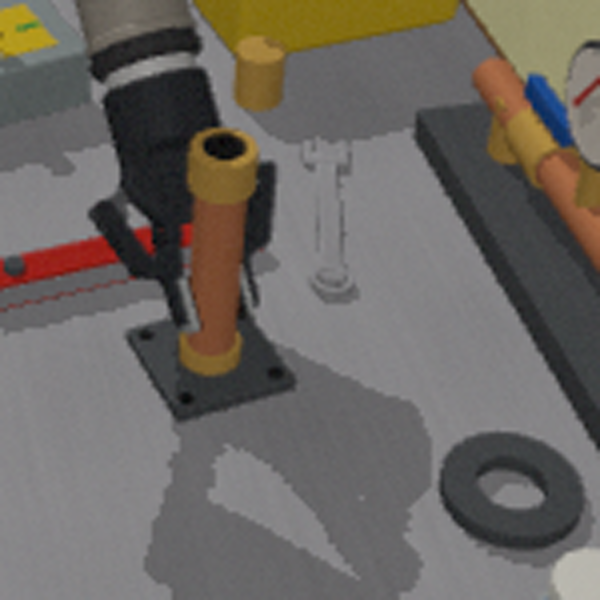

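Run:
```python
from h import *
import pickle
s,t=pickle.load(open("c0.pkl","rb"))
C=lambda x,y,k,x0,y0:((x+.5)/k-.5+x0,(y+.5)/k-.5+y0)
n=np.array([-.150,.989]);b=np.array([.989,.150]);mid=np.array([.560,.117])
pts=[plane(s,*C(*q,4,240,130),z)[:2] for q,z in (((128,333),.01),((181,420),.0),((297,383),.0))]
for p in pts: print(p,(p-mid)@n,(p-mid)@b)
d=pts[2]-pts[1]; print("yaw",np.arctan2(d[1],d[0]),"bar",np.arctan2(.15,.989))
# bar face seen in side img: red/bright line edge, left end nl
print("side face pts", [plane(s,*C(*q,6,200,110),.025) for q in((217,556),(600,470))])
```

```text
[0.55009446 0.05249731] -0.0623073305398392 -0.01947198094665805
[ 0.56979453 -0.0281353 ] -0.1450079949164506 -0.012083507562504071
[ 0.6573268  -0.00815577] -0.13837807220489856 0.07748283541671727
yaw 0.2244089104974551 bar 0.15052118689420496
side face pts [array([0.45415762, 0.09948425, 0.025     ]), array([0.65171781, 0.12860816, 0.025     ])]
```

```bash
python3 -m inch '[[0.0035,0.0001,-0.0036,0,0,0,0.65],[0.0069,0.0003,-0.0073,0,0,0,0.65],[0.0069,0.0003,-0.0073,0,0,0,0.65],[0.0069,0.0003,-0.0073,0,0,0,0.65],[0.0069,0.0003,-0.0073,0,0,0,0.65]]' 20
python3 - <<'E'
from h import *
from rig import arm
s=arm.sense();print(s["wrist_force"],s["torque"])
c=arm.read_camera("side");crop(c,220,120,120,100,6,"pics/s16.png")
c=arm.read_camera("wrist");cv2.imwrite("pics/w16.png",c["pixels"])
c=arm.read_camera("top");crop(c,205,95,100,100,6,"pics/t16.png")
print(s["qpos"])
E
```

```text
clock: 18.2
tool_pos: [0.593, 0.0581, 0.0548]
tcp_rot: [3.136, 0.813, 1.742]
wrist_force: [1.7, -6.9, 2.9]
width: 0.0334
[ 1.6935999  -6.94593205  2.8777987 ] [-0.69808064 -0.08068849  0.01825545]
[ 0.33584479  0.83618311  1.51261442 -0.90003347  1.15765557  0.69986074]
```

View pics/s16.png

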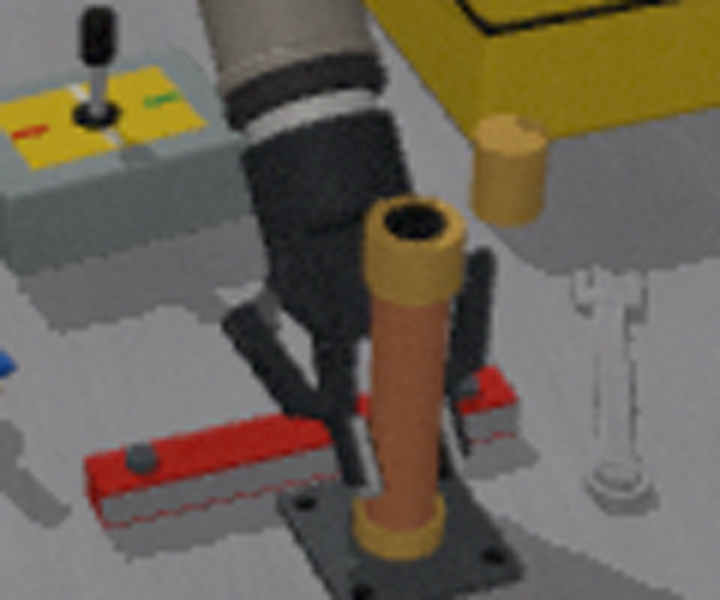

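View pics/w16.png

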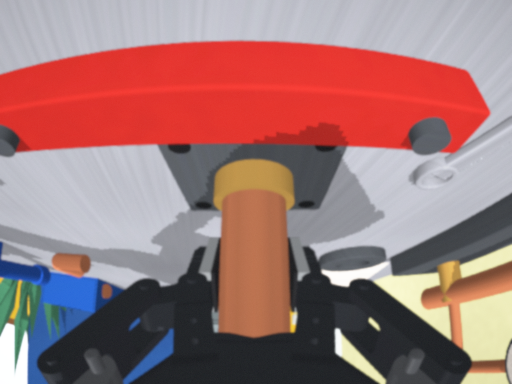

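View pics/t16.png

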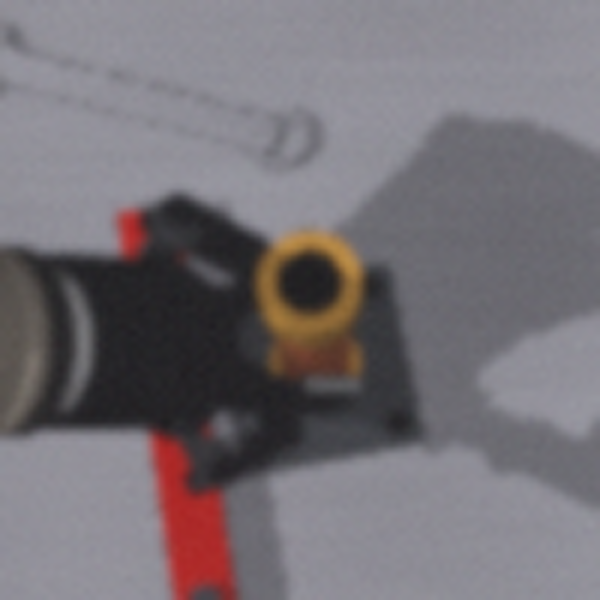

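The side view shows the riser upright with its base at (400,545), about 10–18 mm short of the bar. In the top view the plate edge is at about 14° against 8.5° for the bar. I'll turn it −5° about the vertical.

```bash
python3 -m inch '[[0,0,0,1.8,0,1.7,0.65],[0,0,0,1.8,0,1.7,0.65],[0,0,0,0,0,0,0.65]]' 30
python3 - <<'E'
from h import *
from rig import arm
s=arm.sense();print(s["wrist_force"],s["torque"])
c=arm.read_camera("wrist");cv2.imwrite("pics/w17.png",c["pixels"])
c=arm.read_camera("top");crop(c,205,95,100,100,6,"pics/t17.png")
r=R.from_euler('xyz',s["tcp_rot"]); print(r.inv().apply(np.array([-.150,.989,0])*.01))
E
```

```text
clock: 18.65
tool_pos: [0.5932, 0.0591, 0.0547]
tcp_rot: [3.135, 0.811, 1.655]
wrist_force: [-3.0, 3.1, 6.5]
width: 0.033
[-2.95758415  3.07166441  6.45166532] [-0.18505186  0.29749229 -0.3442313 ]
[ 0.00687622 -0.00061898 -0.00723855]
```

View pics/w17.png

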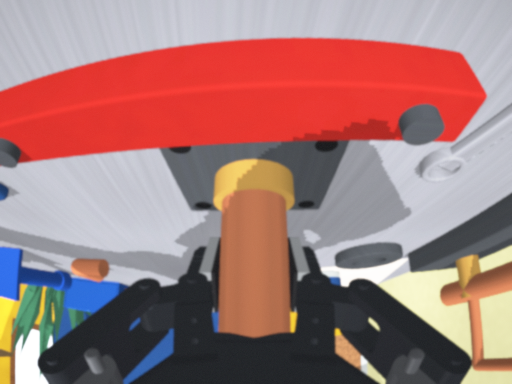

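View pics/t17.png

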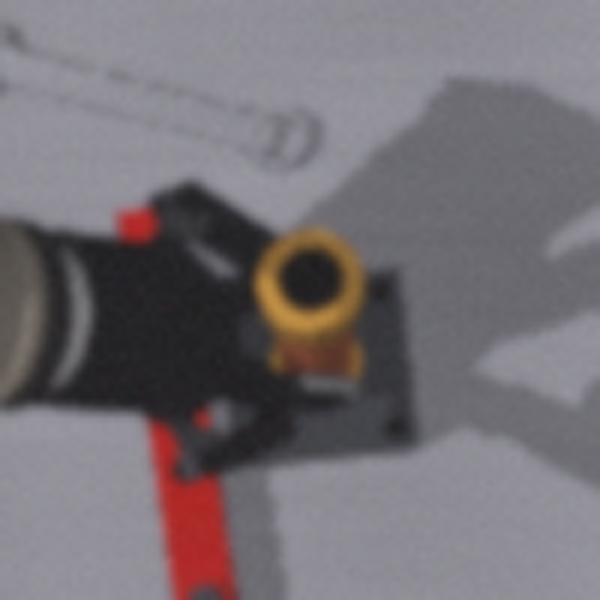

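```bash
python3 -m inch '[[0,0,0,-1.8,0,-1.7,0.65],[0.0034,-0.0001,-0.0036,0,0,0,0.65],[0.0034,-0.0001,-0.0036,0,0,0,0.65],[0,0,0,0,0,0,0.65]]' 20
python3 -m inch '[[0.002,-0.0001,-0.0022,0,0,0,0.65],[0.0014,0,-0.0014,0,0,0,0.65],[0,0,0,0,0,0,0.65]]'
python3 - <<'E'
from h import *
from rig import arm
s=arm.sense();print(s["wrist_force"],s["torque"])
c=arm.read_camera("side");crop(c,220,120,120,100,6,"pics/s18.png")
E
```

```text
clock: 19.15
tool_pos: [0.5915, 0.0682, 0.0547]
tcp_rot: [3.136, 0.812, 1.7]
wrist_force: [-1.3, -2.7, 5.8]
width: 0.0332
clock: 19.45
tool_pos: [0.5912, 0.0708, 0.0557]
tcp_rot: [3.137, 0.816, 1.699]
wrist_force: [2.4, -13.6, 6.2]
width: 0.0331
[  2.42544424 -13.57913129   6.19242839] [-2.00824764 -0.29413247  0.24849934]
```

View pics/s18.png

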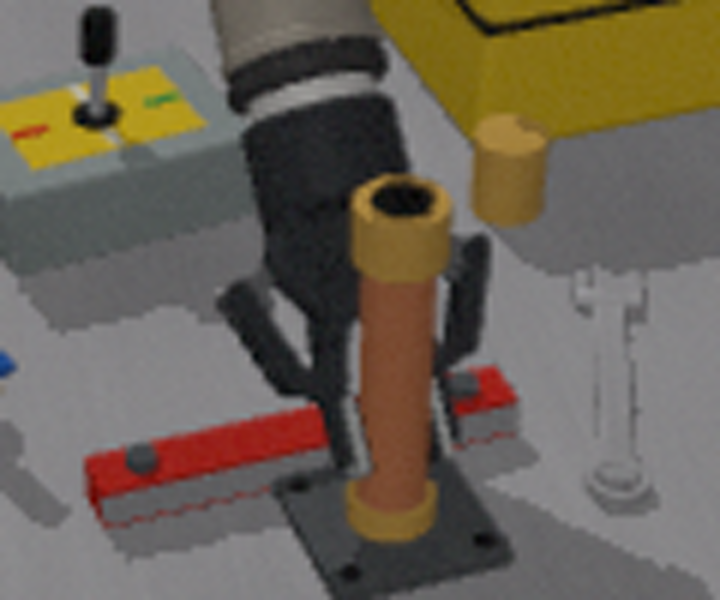

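```bash
python3 -m inch '[[-0.0014,0,0.0014,0,0,0,0.65],[0,0,0,0,0,0,0.65]]'
python3 - <<'E'
from h import *
from rig import arm
s=arm.sense();print(s["wrist_force"],s["torque"])
c=arm.read_camera("side");crop(c,255,185,70,50,11,"pics/s19.png")
c=arm.read_camera("wrist");crop(c,120,80,260,150,3,"pics/w19.png")
c=arm.read_camera("top");crop(c,205,95,100,100,6,"pics/t19.png")
E
```

```text
clock: 19.7
tool_pos: [0.5914, 0.0699, 0.0551]
tcp_rot: [3.136, 0.813, 1.699]
wrist_force: [1.2, -7.4, 6.3]
width: 0.0332
[ 1.19491093 -7.36137969  6.30809511] [-0.98106264  0.01271618  0.10288468]
```

View pics/s19.png

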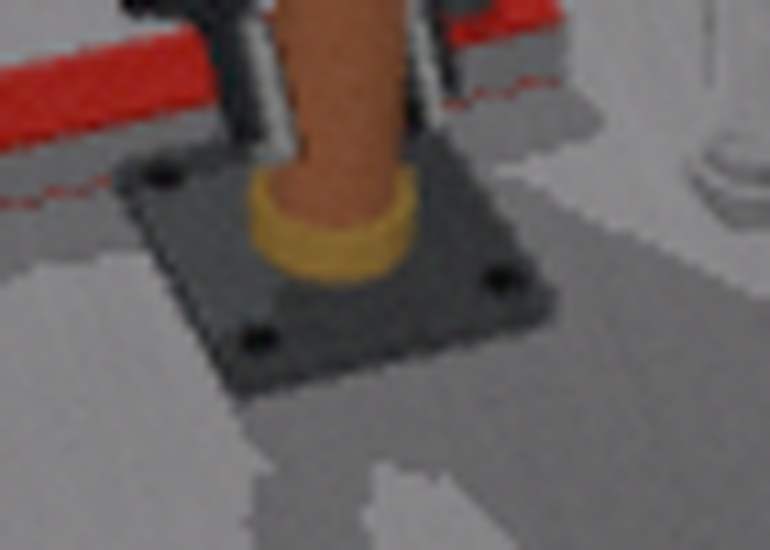

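View pics/w19.png

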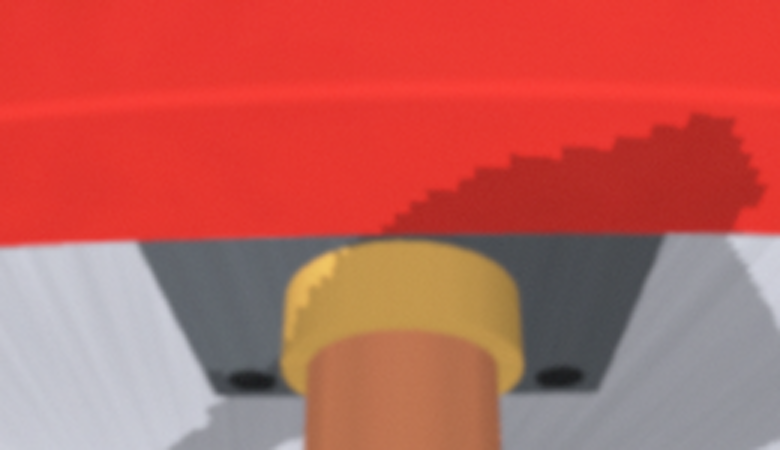

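View pics/t19.png

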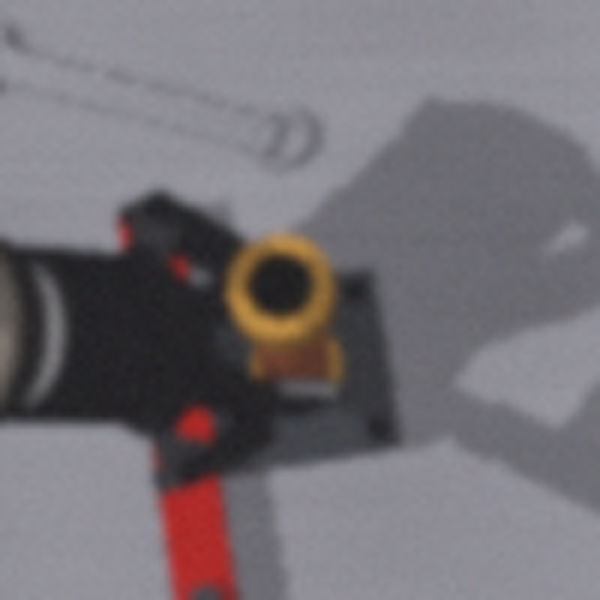

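Run:
```python
from h import *
import pickle
s,t=pickle.load(open("c0.pkl","rb"))
C=lambda x,y,k,x0,y0:((x+.5)/k-.5+x0,(y+.5)/k-.5+y0)
S=lambda x,y,z:plane(s,*C(x,y,11,255,185),z)[:2]
T=lambda x,y,z:plane(t,*C(x,y,6,205,95),z)[:2]
yaw=lambda a,b:np.arctan2(b[1]-a[1],b[0]-a[0])
print("bar s",yaw(S(0,205,.003),S(560,80,.003)),S(0,205,.003))
print("near edge s",yaw(S(240,395,0),S(555,315,0)),"holes s",yaw(S(260,338,.01),S(505,278,.01)))
# hole left pair
print("left holes", yaw(S(260,338,.01),S(163,175,.01))-np.pi/2)
print("top near edge",yaw(T(401,440,.0),T(374,270,.0)), "t holes",yaw(T(378,427,.01),T(355,288,.01)))
print("bar top",yaw(T(237,597,.025),T(221,485,.025)))
# near holes mid -> centre
m=(S(260,338,.01)+S(505,278,.01))/2;print("holes",m,np.linalg.norm(S(260,338,.01)-S(505,278,.01)))
```

```text
bar s 0.14036684134490185 [0.5110151  0.10995307]
near edge s 0.1621945929749901 holes s 0.15464628749673018
left holes 0.17007906593553224
top near edge 0.1530713751761074 t holes 0.1603849758367041
bar top 0.14581718078887185
holes [0.60012524 0.04471034] 0.06860644747470768
```

```bash
python3 -m inch '[[-0.0012,0,-0.0003,0,0,0,0.65],[0,0,0,0,0,0,0.65]]'
python3 -m inch '[[0,0,0,0,0,0,0.55],[0,0,0,0,0,0,0.45],[0,0,0,0,0,0,0.3],[0,0,0,0,0,0,0.1],[0,0,0,0,0,0,0]]'
python3 - <<'E'
from h import *
from rig import arm
s=arm.sense();print(s["wrist_force"],s["torque"])
c=arm.read_camera("side");crop(c,220,120,120,100,6,"pics/s20.png")
c=arm.read_camera("wrist");cv2.imwrite("pics/w20.png",c["pixels"])
E
```

```text
clock: 20.05
tool_pos: [0.5913, 0.0701, 0.0552]
tcp_rot: [3.136, 0.812, 1.7]
wrist_force: [2.3, -5.6, 0.8]
width: 0.0332
clock: 20.55
tool_pos: [0.5911, 0.0711, 0.0552]
tcp_rot: [3.136, 0.811, 1.7]
wrist_force: [-0.3, -0.1, -0.0]
width: 0.085
[-0.28344231 -0.09784114 -0.00562259] [0.34101439 0.03413521 0.02983759]
```

View pics/s20.png

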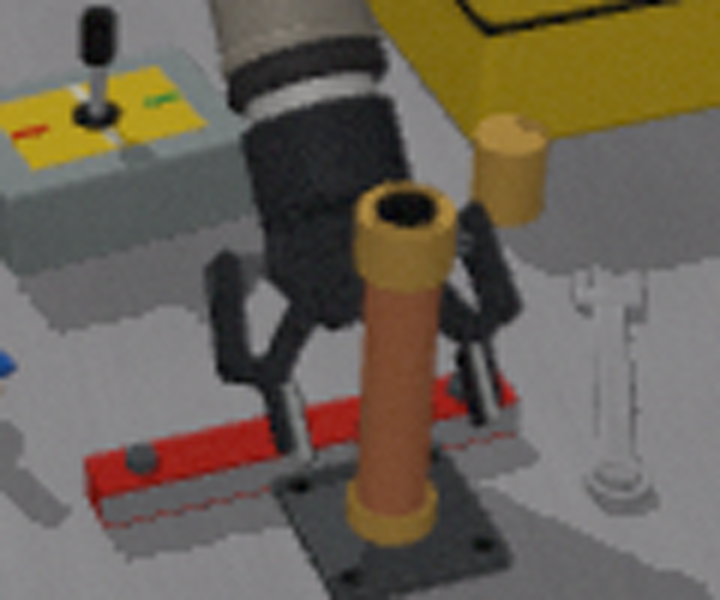

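View pics/w20.png

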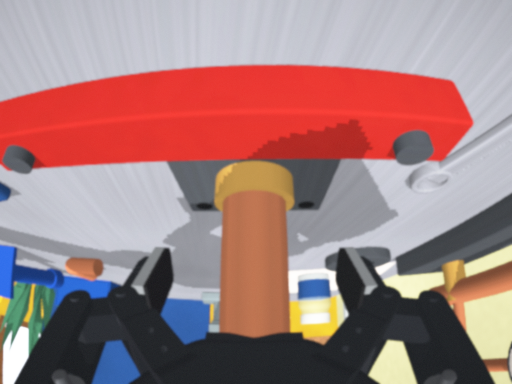

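```bash
python3 -m inch '[[0,0,-0.02,0,0,0,0],[0,0,-0.03,0,0,0,0],[0,0,-0.03,0,0,0,0],[0,0,-0.03,0,0,0,0],[0,0,-0.02,0,0,0,0]]'
python3 -m inch '[[-0.03,0,-0.02,0,0,0,0],[-0.04,0,-0.02,0,0,0,0],[-0.04,0,-0.02,0,0,0,0],[-0.02,0,-0.01,0,0,0,0],[0,0,0,0,0,0,0]]'
python3 - <<'E'
from h import *
from rig import arm
c=arm.read_camera("side");crop(c,220,120,120,100,6,"pics/s21.png")
c=arm.read_camera("top");crop(c,205,95,100,100,6,"pics/t21.png")
E
```

```text
clock: 21.15
tool_pos: [0.5784, 0.1659, 0.1464]
tcp_rot: [3.133, 0.81, 1.699]
wrist_force: [-0.2, 0.4, -0.5]
width: 0.0854
clock: 21.65
tool_pos: [0.5838, 0.1252, 0.2915]
tcp_rot: [3.125, 0.81, 1.691]
wrist_force: [0.1, -0.4, -0.8]
width: 0.0854
```

View pics/s21.png

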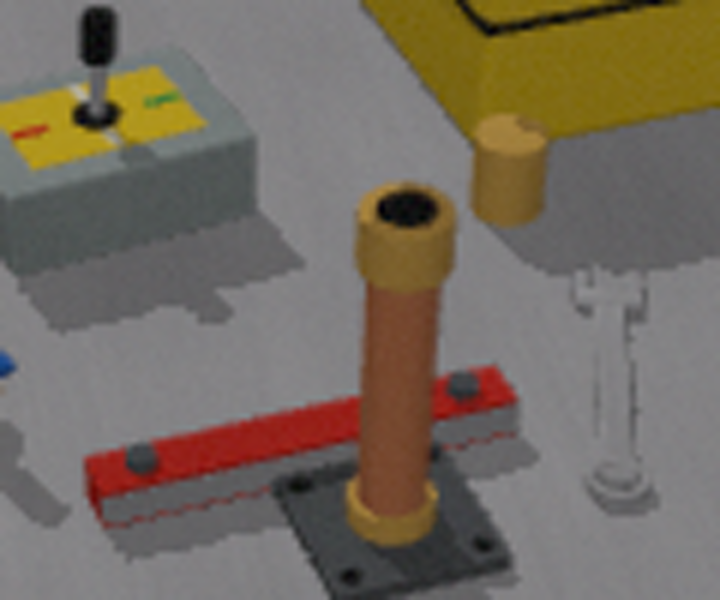

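View pics/t21.png

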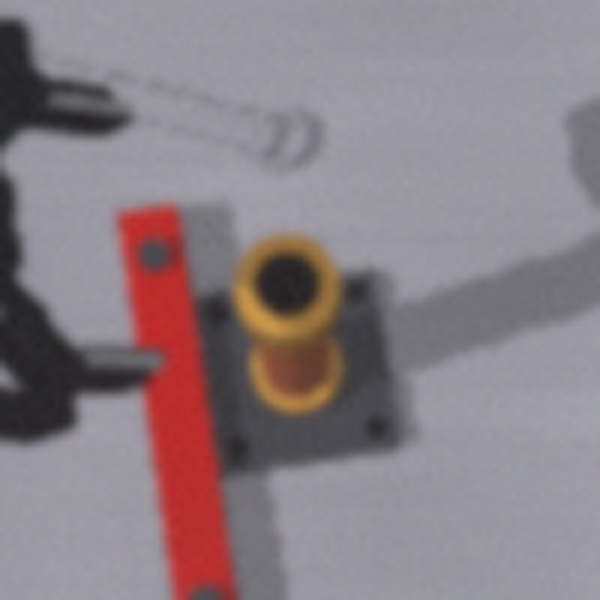

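Run:
```python
from h import *
import pickle
s,t=pickle.load(open("c0.pkl","rb"))
C=lambda x,y,k,x0,y0:((x+.5)/k-.5+x0,(y+.5)/k-.5+y0)
T=lambda x,y,z:plane(t,*C(x,y,6,205,95),z)[:2]
S=lambda x,y,z:plane(s,*C(x,y,6,220,120),z)[:2]
H=[T(*q,.01) for q in((219,313),(236,447),(378,427),(356,292))]
c=np.mean(H,0); b0,b1=T(237,597,.025),T(180,207,.025); d=(b1-b0)/np.linalg.norm(b1-b0); n=np.array([-d[1],d[0]])
print("centre",c,"holes sides",[np.linalg.norm(H[i]-H[i-1]) for i in range(4)])
print("bar yaw",np.arctan2(d[1],d[0]),"riser yaw",np.arctan2(*(H[3]-H[2])[::-1]),np.arctan2(*(H[0]-H[1])[::-1]))
print("dist", (c-b0)@n, "along from near end",(c-b0)@d, np.linalg.norm(b1-b0))
for q in((393,270),(410,440)): print("near edge dist",(T(*q,.01)-b0)@n)
# side: holes & bar face top edge (z=.025)
Hs=[S(*q,.01) for q in((298,484),(350,577),(484,544),(433,453))]; cs=np.mean(Hs,0)
a0,a1=S(103,497,.025),S(519,400,.025); d=(a1-a0)/np.linalg.norm(a1-a0); n=np.array([-d[1],d[0]])
print("side",cs,(cs-a0)@n,"yaw",np.arctan2(d[1],d[0]),np.arctan2(*(Hs[2]-Hs[1])[::-1]),(cs-a0)@d,np.linalg.norm(a1-a0))
# tilt: union top vs centre
u=tri(s,C(408,208,6,220,120),t,C(289,280,6,205,95));print("union",u,"expected xy",(c+cs)/2)
print("top-only",T(289,280,.19)-c,"side-only",S(408,208,.19)-cs)
```

```text
centre [0.59039494 0.07663065] holes sides [np.float64(0.06776742697786178), np.float64(0.06684101972460747), np.float64(0.06968698481719811), np.float64(0.06768627375955467)]
bar yaw 0.1490289109799911 riser yaw 0.15797499722731992 0.12940301026199388
dist -0.0445610554849747 along from near end 0.10744756640772692 0.19212053620208716
near edge dist -0.09815086704882899
near edge dist -0.09362607765306313
side [0.59456677 0.07768934] -0.04194796327211786 yaw 0.15793424794025512 0.15604166798298552 0.13273015444009686 0.2188174744172254
union (array([0.5928843 , 0.07563637, 0.19109474]), np.float64(0.0020774442131199357)) expected xy [0.59248085 0.07715999]
top-only [ 0.00168822 -0.00085859] side-only [-0.00015865 -0.00031426]
```

The last views agree: the base centre is 42–45 mm from the bar face (top 44.6, side 41.9), yaw is within about 0.02 rad of the bar, and the union top is within 2 mm of being over the base centre. The toggle is upright. Handing in.

```bash
python3 -m inch '[[0,0,0,0,0,0,0],[0,0,0,0,0,0,0]]'; python3 -c "
from rig import arm
print(arm.job_done())"
```

```text
clock: 21.95
tool_pos: [0.5825, 0.126, 0.2856]
tcp_rot: [3.14, 0.812, 1.704]
wrist_force: [0.4, 0.2, -0.7]
width: 0.0854
the job is handed in; nothing more can be done
None
```

I handed the job in at 22 s of the 67 s allowed. The toggle is at centre off, and the riser stands upright against the bar, released. The interface gives no verdict, so the results below are my own camera checks.

- **Toggle:** I closed the jaws around it, centred on its upright position, and opened them again. It stayed upright in the later views.
- **Raising the riser:** I gripped the tube and turned it up about the base edge. The wrist joint reached its limit about 15° short of vertical. For the rest I let the tube turn slowly in a light grip, then pressed down (20 N) to seat the base.
- **Sliding it to the bar:** I regrasped lower so it would not tip and slid it over. The highest force I read at the wrist was about 15 N, at contact with the bar.

| Last check | Reading | Limit |
|---|---|---|
| Base centre to bar face | 44.6 mm (top view), 41.9 mm (side view) | 40–49.5 mm (touching is 45) |
| Square to bar | within about 0.02 rad | 0.06 rad |
| Along bar from its middle | about +23 mm (side view) | ±66 mm |
| Lean (union top against base centre) | within 2 mm, about 0.01 rad | 0.05 rad |

- **Disagreements:** The two cameras differ by about 3 mm on the distance to the bar; 41.9 mm is less than touching, so that view reads slightly close. During the slide they also disagreed by a few degrees on the riser's heading, so I made a small correction that I partly undid.
- **Other objects:** I saw none of the loose things move, but I did not measure them.

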